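Top the pyramid of print tubes on a collectors' fair table

ROBOT

A 7-joint arm with a two-finger parallel gripper is mounted at the origin on the work surface. World frame = base frame: x ahead of the robot, y to its left, z up, the work surface at z = 0. Lengths are in m, angles in rad, forces in N, time in s.
With the tool pointing down it reaches from about 0.4 to 0.875 m from the base axis. Payload 19.3 kg.
Tool frame: the origin (TCP) lies midway between the tips of the shut fingers; the grasp point (between the pads) lies 19 mm behind it; z points along the fingers, y is the line along which they close (so a half turn about z gives the same grasp; the last joint's range is limited). The gripper opens to 85 mm and grips with 20 to 120 N. Pads are 22 mm wide; open, the fingers measure 114 mm over their backs; the gripper's body (76 mm by 85 mm) begins 54 mm behind the grasp point. The pads swing forward as they close: fully open they stand 13 mm farther back than shut.
Start: joints at [1.262, 0.521, -0.036, 1.599, 0.021, 1.021, -0.113], TCP at [0.148, -0.607, 0.231] pointing down, gripper open.
Joint ranges: [-2.91, 2.91], [-0.3, 2.13], [-1.5, 1.42], [0.17, 2.43], [-1.26, 4.41], [0.16, 1.93], [-2.52, 2.52]. Speed limits (rad/s): [1.89, 1.89, 2.39, 2.39, 3.01, 3.01, 3.01].

INTERFACE

Orientations are given as [roll, pitch, yaw] about the fixed x, y, z axes, in that order (R = Rz(yaw) Ry(pitch) Rx(roll)).
In Python, from workcell import * gives the robot as it stands. The module is installed in compiled form; this text tells all that it offers.
- The arm moves only by the tool play_rows, never from a script. Its argument "deltas" is a list of rows, each a list of 7 numbers: the shift along the tool's x, y, z in units of 500 mm (1.0 is 500 mm), then the turn, a rotation vector about the tool's x, y, z in units of 120 degrees (1.0 is 120 degrees), then the closure, from 0 (fully open) to 1 (shut). A call has 1 to 10 rows; each row is the pose to reach, as a shift and turn from the pose commanded when the call began, along the tool's axes at that moment; what a row does not reach only later rows make up. A row lasts 1/10 s, in which the tool goes at most 50 mm and 8.59 degrees, less where a joint would pass 70% of its speed; a pose out of reach is approached as far as the arm can. A call with a number of a shift or a turn outside -1 to 1 is refused whole. A call with a gripper value outside its range is refused whole. The fingers move at their own pace and stop on an object; "newtons" is the grip in N (left out, the last holds). Time passes only in rows, so rows that repeat a pose let the fingers close. It gives the time, the measured TCP pose, the force, the opening and the grip force at its end, in the units of the state.
- observe(): the state, without advancing time (a new reading comes with each control period).
- grab_frame(name): name is "side" or "top"; returns the picture (400x640x3 uint8, red, green, blue); there is no depth.
- get_calibration(name): a dict with "fovy" (degrees; the focal length in pixels is half the picture's height over the tangent of half this angle, whatever the lens; pixels are square), "cx", "cy" (the principal point, pixels), "xyz" and "rotation" of the camera in the world. Camera axes: x right, y down, z forward; pixel columns grow to the right and rows downward; lengths in m; the calibration is good to about 2 mm. A picture is of the moment at which its call begins. get_calibration takes no time and is no camera call.
- job_done(): hands the job in; it is judged then, once.
The state is a dict: "clock": time; "qpos": joint angles; "qd": joint speeds; "joint_efforts": joint torques, N m; "position": TCP position; "tool_rot": TCP orientation; "force": force on the tool from outside, world axes, zero at the start; "moment": the same for the moment, N m; "grip_width": finger opening in m; "finger_force": force on a finger pad.
Only numpy, scipy, OpenCV 4.12 (cv2) and the standard library are available. Lean on these libraries where they do the work, as an engineer would, in place of code of your own. Each camera call takes 0.05 s, during which the arm holds its last target. There are 200 camera calls.

TASK

Finish the little pyramid of cardboard print tubes: take the tube that stands upright in the small carton, lay it down in the groove of the low wooden cradle and let go of it, then take it up again and saddle it lengthwise between the end boards of the rack, on top of and resting in the gap between the two tubes already lying there. Set it down softly, let go, and leave the two lower tubes lying side by side in the rack and the other goods on the table where they are.

Things in the scene. Friction and masses are not known exactly. Their poses are not given: they have to be found in the camera images.
- tube: The loose tube to move: plain brown cardboard cylinder, 56 mm diameter, 150 mm long, white flush end plugs, about 0.2 kg. Origin at its centre, z along its axis. It starts upright in the carton, its foot on the carton's floor (centre 79 mm above the table, top 154 mm), standing 59 mm out of the carton. Cardboard, rigid; may be turned in the grip by pushing an end against something.
- carton: Small open cardboard box fixed to the table, 74 x 74 mm outside, 66 x 66 mm inside, floor 4 mm thick, rim 95 mm above the table. Origin under its centre.
- cradle: Low wooden cradle fixed to the table: board 190 x 80 mm, 8 mm thick, with two rails 14 mm wide running lengthwise to 18 mm above the table, 36 mm apart: the groove. x runs along the groove (yaw within about 0.3 rad of straight ahead), y across it. Origin under its centre, at table height.
- groove (a point): Where the centre of the tube is when it lies in the middle of the cradle's groove, 39.5 mm above the table; x along the groove. A lying tube rests on the inner edges of the two rails, 11.5 mm above the table at its lowest.
- rack: Wooden display rack fixed to the table: floor board 6 mm thick, two low kerbs (24 mm high above the table, inner faces 126 mm apart) along its sides and two end boards (8 mm thick, 142 mm wide, 100 mm high above the table, inner faces 162 mm apart) at its ends. x runs lengthwise, from end board to end board, y across (yaw within about 0.3 rad of straight ahead). Origin under its centre, at table height.
- base_tube_a: Lower tube lying loose in the rack on its -y side, same tube: 56 mm diameter, 150 mm long. Origin at its centre (34 mm above the table), its axis along the rack's x. It can roll a few mm across the rack, so the gap between the lower tubes is 0 to 14 mm; it turns about its axis as it rolls.
- base_tube_b: The other lower tube, on the rack's +y side, the same in all. The top tube rests with its centre 43 to 49 mm above theirs, its surface touching both.
- jar: Bystander: glass jar with steel cap, 68 mm diameter, 100 mm tall. Origin under its centre.
- tin: Bystander: bare metal tin, 70 mm diameter, 80 mm tall. Origin under its centre.
- tape: Bystander: roll of tape lying flat, 90 mm diameter, 22 mm high. Origin under its centre.
- loupe: Bystander: bright metal stand magnifier, 48 mm diameter, 30 mm high. Origin under its centre.
- album: Bystander: blue stock album lying flat, 200 x 160 x 30 mm. Origin under its centre.
- pricebox: Bystander: closed cardboard box, 160 x 110 x 60 mm. Origin under its centre.

How it is judged:
On the way:
1. the tube lies at rest in the groove of the cradle, let go (angle between the z axis of tube and the x axis of cradle, either way round below 0.12 rad and distance between tube and groove below 0.045 m and z of tube in the frame of cradle below 0.045 m and contact force between tube and the fingers below 0.1 N and linear speed of tube below 0.03 m/s), for 0.2 s.
At the end, for the whole second after the job is handed in: The tube lies saddled on both lower tubes: its centre within 62 mm of each of theirs and 73 to 87 mm above the table, its axis within 0.1 rad of the rack's length, at rest, let go; both lower tubes still lie on the rack's floor (centres below 38 mm, within 65 mm of the rack's origin) (distance between tube and base_tube_a below 0.062 m and distance between tube and base_tube_b below 0.062 m and z of tube in the frame of rack between 0.073 and 0.087 m and angle between the z axis of tube and the x axis of rack, either way round below 0.1 rad and height (world z) of each of base_tube_a, base_tube_b below 0.038 m and distance between each of base_tube_a, base_tube_b and rack below 0.065 m and linear speed of tube below 0.02 m/s and contact force between tube and the fingers below 0.1 N); the robot touches nothing.
It fails at once if the tube is dropped or pressed hard onto the lower tubes (over 30 N on either) (contact force between tube and base_tube_a above 30 N or contact force between tube and base_tube_b above 30 N).
It fails at once if another thing on the table is shifted by more than 30 mm or knocked over (distance of any of jar, tin, tape, loupe, album, pricebox from where it was at the start of the episode above 0.03 m or angle between any of jar, tin's own z axis and vertical above 0.6 rad).
It also fails if it takes over 67 s, if anything falls off the work surface, if the arm or the gripper's body presses on something with over 40 N, if the wrist force passes 120 N, or if a joint passes its speed limit or range.

## Working session

There is one attempt and no reset: what is moved stays moved. The work goes in short steps, Python scripts to look and compute and a tool call to move; the robot and the scene stay as the last step left them, time stands still between calls to the robot, and variables do not carry over. Pictures are saved under pics/ and viewed, at most 14 in all, crops included, and the job is handed in when it is done.

Besides the shell and the picture viewer there is one more tool, called after ">>>" by a JSON object that holds its "api" and its "payload", one argument or row to a line. play_rows: Moves the arm, as the interface text tells. Its arguments: {"type":"object","properties":{"deltas":{"type":"array"},"newtons":{"type":"number"}},"required":["deltas"]}

```bash
mkdir -p pics
python3 - <<'E'
from workcell import *
import cv2
for n in ("side","top"):
    cv2.imwrite(f"pics/{n}0.png",grab_frame(n)[:,:,::-1]); print(n,get_calibration(n))
print(observe())
E
```

```text
side {'fovy': 44.902887410429365, 'cx': 322.8054706182481, 'cy': 198.71226504932696, 'xyz': array([0.02801576, 0.88775744, 0.94477078]), 'rotation': array([-2.24810452,  0.01414691, -2.63329985])}
top {'fovy': 53.656927650045944, 'cx': 323.69919493648894, 'cy': 201.15739562311495, 'xyz': array([ 0.45157296, -0.02672849,  1.26175428]), 'rotation': array([-3.03951902,  0.0208037 , -1.56184368])}
{'clock': 0.1, 'qpos': array([ 1.26179747,  0.52196037, -0.03630256,  1.59993531,  0.02122799,
        1.02111331, -0.11281424]), 'qd': array([ 1.14064691e-04, -2.48217412e-03, -1.42850979e-03, -3.30892430e-03,
       -7.90309013e-04,  7.16807315e-05,  4.80397353e-04]), 'joint_efforts': array([ 5.39244284e-03, -9.28484344e+01,  1.98445424e+00, -3.70527256e+01,
        1.80235785e-02,  5.40246532e-03, -1.09257569e-04]), 'position': array([ 0.14770941, -0.60698682,  0.23078548]), 'tool_rot': array([-3.14056739e+00,  1.08436862e-04,  2.38766481e-01]), 'force': array([ 1.01917517,  0.027242  , -0.25471179]), 'moment': array([ 0.03079185, -0.0407435 , -0.01446077]), 'finger_force': 0.0, 'grip_width': 0.08522525107122735}
```

View pics/side0.png

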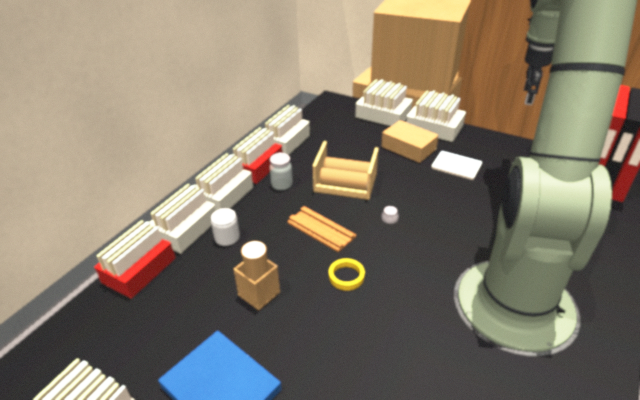

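View pics/top0.png

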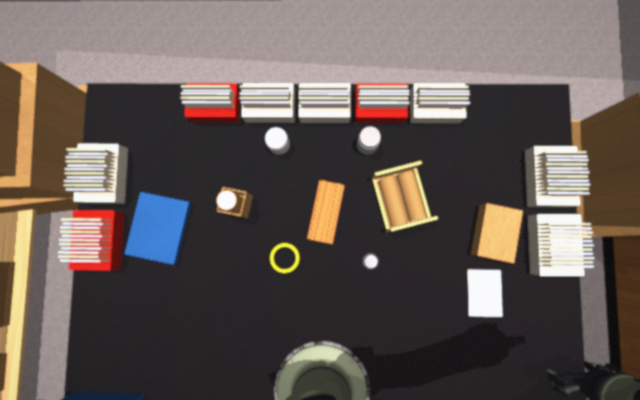

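The top view shows the upright tube's white end at about (228,201), the cradle near (326,212), and the rack with both tubes near (404,196). The side view shows the tube end at about (254,250), the cradle near (322,228) and the rack near (346,172). Next I'll segment these and cast rays.

```bash
cat > h.py <<'E'
from workcell import *
import numpy as np, cv2
from scipy.spatial.transform import Rotation as Ro
def ray(n,uv):
    c=get_calibration(n); f=200/np.tan(np.radians(c['fovy']/2))
    d=np.array([(uv[0]-c['cx'])/f,(uv[1]-c['cy'])/f,1.])
    return np.array(c['xyz']),Ro.from_euler('xyz',c['rotation']).as_matrix()@d
def onz(n,uv,z):
    o,d=ray(n,uv); return o+d*(z-o[2])/d[2]
def proj(n,p):
    c=get_calibration(n); f=200/np.tan(np.radians(c['fovy']/2))
    q=Ro.from_euler('xyz',c['rotation']).as_matrix().T@(np.array(p)-c['xyz']); return np.round([c['cx']+f*q[0]/q[2],c['cy']+f*q[1]/q[2]],1)
def tri(a,b):
    (o,d),(p,e)=ray('top',a),ray('side',b); s=np.linalg.lstsq(np.c_[d,-e],p-o,rcond=None)[0]
    x,y=o+d*s[0],p+e*s[1]; return (x+y)/2,np.linalg.norm(x-y)
E
python3 - <<'E'
from h import *
np.set_printoptions(precision=4,suppress=True)
t=cv2.imread('pics/top0.png');s=cv2.imread('pics/side0.png')
print('base',proj('top',[0,0,0]),proj('side',[0,0,0]))
def blob(im,m,roi):
    x0,y0,x1,y1=roi; z=np.zeros_like(m); z[y0:y1,x0:x1]=m[y0:y1,x0:x1]
    cs=cv2.findContours(z,cv2.RETR_EXTERNAL,cv2.CHAIN_APPROX_NONE)[0]; return max(cs,key=cv2.contourArea)
def white(im): h=cv2.cvtColor(im,cv2.COLOR_BGR2HSV); return ((h[...,1]<70)&(h[...,2]>150)).astype(np.uint8)
def bright(im): return (im.max(2)>90).astype(np.uint8)
a=cv2.fitEllipse(blob(t,white(t),(205,180,255,225)));b=cv2.fitEllipse(blob(s,white(s),(235,235,275,270)))
print(a,b); print('tube',onz('top',a[0],.154),onz('side',b[0],.154),tri(a[0],b[0]))
for n,im,roi in(('top',t,(300,170,352,250)),('side',s,(280,200,362,252))):
    c=blob(im,bright(im),roi)
    P=np.array([onz(n,q[0],.013)[:2] for q in c],np.float32)
    r=cv2.minAreaRect(P*1000); print('cradle',n,r, cv2.boxPoints(r).round(0).tolist())
for n,im,roi in(('top',t,(360,150,450,240)),):
    c=blob(im,bright(im),roi); print(cv2.minAreaRect(c),cv2.boxPoints(cv2.minAreaRect(c)))
big=cv2.resize(t[145:245,300:450],None,fx=5,fy=5,interpolation=cv2.INTER_CUBIC)
b2=cv2.resize(s[140:260,280:400],None,fx=4.2,fy=4.2,interpolation=cv2.INTER_CUBIC)[:500]
cv2.imwrite('pics/z1.png',big);cv2.imwrite('pics/z2.png',b2)
E
```

```text
base [322.2 390. ] [515.3 302.6]
((225.8506622314453, 199.75474548339844), (18.302352905273438, 19.007017135620117), 74.57505798339844) ((253.37103271484375, 249.2187042236328), (16.992095947265625, 23.37063217163086), 79.54669189453125)
tube [0.567  0.2746 0.154 ] [0.5674 0.2728 0.154 ] (array([0.5666, 0.274 , 0.1555]), np.float64(0.00044177863747714316))
cradle top ((547.7092895507812, -5.6208343505859375), (88.2483901977539, 199.27688598632812), 78.81666564941406) [[441.0, -30.0], [637.0, -68.0], [654.0, 18.0], [459.0, 57.0]]
cradle side ((548.4093627929688, -0.5299301147460938), (95.4171371459961, 210.03860473632812), 78.862548828125) [[436.0, -27.0], [642.0, -68.0], [661.0, 26.0], [455.0, 67.0]]
((404.1602783203125, 195.955810546875), (63.4240608215332, 54.5819206237793), 74.57783508300781) [[369.4188 172.6431]
 [422.0354 158.1282]
 [438.9017 219.2685]
 [386.2852 233.7834]]
```

View pics/z1.png

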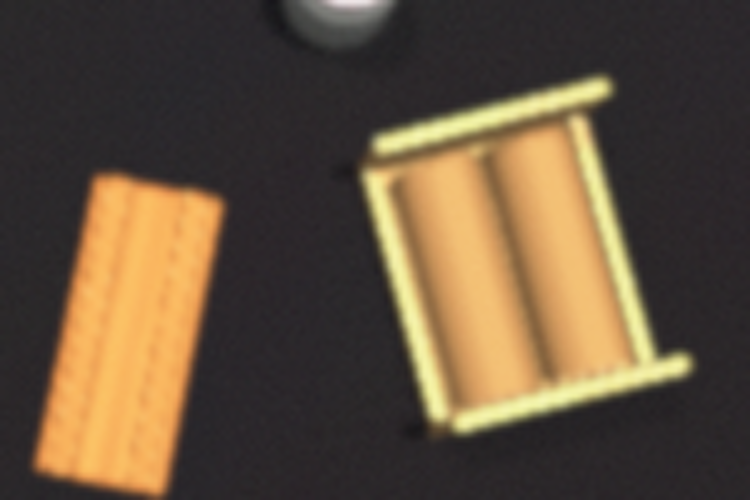

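View pics/z2.png

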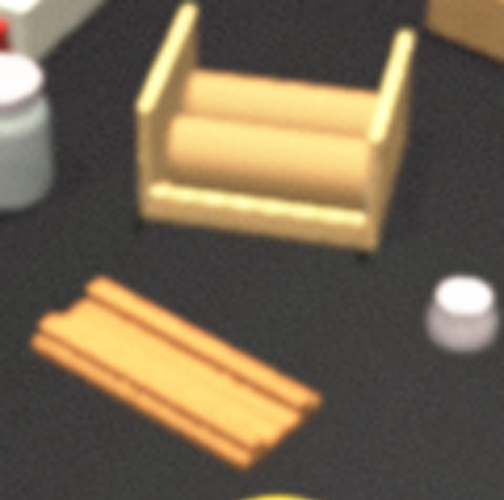

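The top crop shows the end boards' top edges running (377,145)-(608,88) and (455,425)-(690,363), with the dark seam between the lower tubes from about (485,155) to (548,380). The side crop shows the board tops at (192,8)-(146,103) and (405,35)-(378,135). I'll turn these into rack coordinates and write a move helper.

```bash
cat >> h.py <<'E'
def T(az,th): # tool x outward along az, tilted outward by th from down
    return Ro.from_euler('z',az)*Ro.from_euler('y',-th)*Ro.from_euler('x',np.pi)
def delta(p,R,s=None):
    s=s or observe(); R0=Ro.from_euler('xyz',s['tool_rot'])
    return np.round(np.r_[R0.inv().apply(np.array(p)-s['position'])/.5,(R0.inv()*R).as_rotvec()/np.radians(120)],4).tolist()
def grasp2tcp(g,R,back=.019): return np.array(g)+R.apply([0,0,back])
E
python3 - <<'E'
from h import *
np.set_printoptions(precision=4,suppress=True)
tc=lambda u,v:(300+u/5-.4,145+v/5-.4); sc=lambda u,v:(280+u/4.2-.4,140+v/4.2-.4)
E=[tc(377,145),tc(608,88),tc(455,425),tc(690,363)]
P=np.array([onz('top',e,.1) for e in E]);print(P)
print('side',[onz('side',sc(*e),.1) for e in((192,8),(146,103),(405,35),(378,135))])
far,near=P[:2].mean(0),P[2:].mean(0);d=far-near;print('ctr',(far+near)/2,'len',np.linalg.norm(d),'yaw',np.arctan2(d[1],d[0]))
for a,b in((0,1),(2,3)):
    w=P[b]-P[a];print('w',np.linalg.norm(w),np.arctan2(w[0],-w[1]))
A,B=onz('top',tc(485,155),.045),onz('top',tc(548,380),.045);print('seam',A,B,np.arctan2(*(A-B)[1::-1]))
print(T(.24,0).as_euler('xyz'))
s=observe();print('up/way',delta([.5,-.35,.33],T(.3,.3),s))
E
```

```text
[[ 0.6536 -0.153   0.1   ]
 [ 0.6886 -0.2899  0.1   ]
 [ 0.4882 -0.1978  0.1   ]
 [ 0.5255 -0.335   0.1   ]]
side [array([ 0.6876, -0.2883,  0.1   ]), array([ 0.6547, -0.1594,  0.1   ]), array([ 0.5257, -0.3304,  0.1   ]), array([ 0.489 , -0.2022,  0.1   ])]
ctr [ 0.589  -0.2439  0.1   ] len 0.17030090056227562 yaw 0.26699730108406955
w 0.1413452024306699 0.2501871978488953
w 0.14225783181168314 0.2654878281972284
seam [ 0.6572 -0.2258  0.045 ] [ 0.5179 -0.2629  0.045 ] 0.2602660757370255
[3.1416 0.     0.24  ]
up/way [0.8061, -0.333, -0.1982, 0.0039, 0.1432, -0.0291]
```

>>> {"api": "play_rows", "payload": {
  "deltas": [
    [0.6,-0.25,-0.2,0,0,0,0],
    [0.806,-0.333,-0.2,0,0.143,-0.03,0],
    [0.806,-0.333,-0.2,0,0.143,-0.03,0],
    [0.806,-0.333,-0.2,0,0.143,-0.03,0],
    [0.806,-0.333,-0.2,0,0.143,-0.03,0],
    [0.806,-0.333,-0.2,0,0.143,-0.03,0],
    [0.806,-0.333,-0.2,0,0.143,-0.03,0],
    [0.806,-0.333,-0.2,0,0.143,-0.03,0],
    [0.806,-0.333,-0.2,0,0.143,-0.03,0],
    [0.806,-0.333,-0.2,0,0.143,-0.03,0]
  ]
}}

```text
clock: 1.1
position: [0.5051, -0.3448, 0.3327]
tool_rot: [3.132, -0.302, 0.312]
force: [-1.0, -0.4, -0.5]
grip_width: 0.0854
finger_force: 0.0
```

Run:
```python
from h import *
s=observe();print(s['clock'],s['position'],s['tool_rot'],s['qpos'])
print(delta([.48,.08,.33],T(.4,.7),s))
```

```text
1.1 [ 0.50507497 -0.34480369  0.33268435] [ 3.13166229 -0.30234063  0.31182352] [ 0.8373533   0.33614392 -0.27659269  1.66758187 -0.16917738  0.9576285
 -0.5917967 ]
[0.2017, -0.8247, 0.0603, 0.025, 0.1899, -0.0362]
```

>>> {"api": "play_rows", "payload": {
  "deltas": [
    [0.2,-0.825,0.06,0.025,0.19,-0.036,0],
    [0.2,-0.825,0.06,0.025,0.19,-0.036,0],
    [0.2,-0.825,0.06,0.025,0.19,-0.036,0],
    [0.2,-0.825,0.06,0.025,0.19,-0.036,0],
    [0.2,-0.825,0.06,0.025,0.19,-0.036,0],
    [0.2,-0.825,0.06,0.025,0.19,-0.036,0],
    [0.2,-0.825,0.06,0.025,0.19,-0.036,0],
    [0.2,-0.825,0.06,0.025,0.19,-0.036,0],
    [0.2,-0.825,0.06,0.025,0.19,-0.036,0],
    [0.2,-0.825,0.06,0.025,0.19,-0.036,0]
  ]
}}

```text
clock: 2.1
position: [0.4766, 0.0793, 0.3285]
tool_rot: [3.141, -0.697, 0.398]
force: [0.5, -1.2, -0.3]
grip_width: 0.0855
finger_force: 0.0
```

Run:
```python
from h import *
s=observe();print(s['clock'],s['position'],s['tool_rot'],s['qpos'])
R=T(.45,.85); g=np.array([.567,.274,.133]); pre=grasp2tcp(g,R)-R.apply([0,0,.13])
print(pre,delta(pre,R,s))
```

```text
2.1 [0.47660053 0.07925401 0.32849391] [ 3.14081618 -0.69724571  0.39776545] [ 0.81269607 -0.07599657 -0.93001647  2.31697695 -0.89740804  0.29084075
 -0.51517267]
[0.4919098  0.2377273  0.20625813] [-0.0412, -0.2806, 0.2842, 0.0178, 0.0729, -0.0178]
```

>>> {"api": "play_rows", "payload": {
  "deltas": [
    [-0.04,-0.28,0.284,0.018,0.073,-0.018,0],
    [-0.04,-0.28,0.284,0.018,0.073,-0.018,0],
    [-0.04,-0.28,0.284,0.018,0.073,-0.018,0],
    [-0.04,-0.28,0.284,0.018,0.073,-0.018,0],
    [-0.04,-0.28,0.284,0.018,0.073,-0.018,0],
    [-0.04,-0.28,0.284,0.018,0.073,-0.018,0],
    [-0.04,-0.28,0.284,0.018,0.073,-0.018,0],
    [-0.04,-0.28,0.284,0.018,0.073,-0.018,0]
  ]
}}

```text
clock: 2.9
position: [0.4792, 0.2022, 0.3428]
tool_rot: [-3.136, -0.789, 0.444]
force: [-0.0, -0.2, -0.5]
grip_width: 0.0854
finger_force: 0.0
```

```bash
cat > st.py <<'E'
from h import *
np.set_printoptions(precision=3,suppress=True)
def st():
    s=observe();R=Ro.from_euler('xyz',s['tool_rot']);print(s['clock'],s['position'],s['tool_rot'],s['qpos'],'z',R.apply([0,0,1]),'F',s['force'],s['grip_width'],s['finger_force']); return s,R
E
python3 - <<'E'
from st import *
s,R=st()
g=np.array([.567,.274,.133])
for t in(.85,float(np.arccos(-R.apply([0,0,1])[2]))):
    Q=T(.45,t);print(t,delta(grasp2tcp(g,Q,.022),Q,s))
E
```

```text
2.9 [0.479 0.202 0.343] [-3.136 -0.789  0.444] [ 1.122 -0.139 -1.494  2.305 -1.263  0.162 -0.359] z [ 0.638  0.31  -0.705] F [-0.028 -0.17  -0.493] 0.08543372612312432 0.0
0.85 [-0.1396, -0.0518, 0.4962, -0.0005, 0.0293, -0.0019]
0.7885675207693863 [-0.1423, -0.0518, 0.4963, -0.0006, 0.0, -0.0019]
```

Run:
```python
from st import *
s=observe()
print(delta([.55,.12,.36],T(.3,0),s))
```

```text
[0.0647, 0.2094, 0.0152, -0.0295, -0.3757, 0.0663]
```

>>> {"api": "play_rows", "payload": {
  "deltas": [
    [0.065,0.21,0.015,-0.03,-0.375,0.066,0],
    [0.065,0.21,0.015,-0.03,-0.375,0.066,0],
    [0.065,0.21,0.015,-0.03,-0.375,0.066,0],
    [0.065,0.21,0.015,-0.03,-0.375,0.066,0],
    [0.065,0.21,0.015,-0.03,-0.375,0.066,0],
    [0.065,0.21,0.015,-0.03,-0.375,0.066,0],
    [0.065,0.21,0.015,-0.03,-0.375,0.066,0],
    [0.065,0.21,0.015,-0.03,-0.375,0.066,0],
    [0.065,0.21,0.015,-0.03,-0.375,0.066,0],
    [0.065,0.21,0.015,-0.03,-0.375,0.066,0]
  ]
}}

```text
clock: 3.9
position: [0.3912, 0.085, 0.4149]
tool_rot: [3.138, -0.044, 0.3]
force: [0.2, -0.0, 0.4]
grip_width: 0.0852
finger_force: 0.0
```

Run:
```python
from st import *
s,R=st()
Q=T(.45,.55);g=np.array([.567,.274,.133]);print(delta(grasp2tcp(g,Q,.022)-Q.apply([0,0,.12]),Q,s))
Q=T(.45,0);print(delta([.567,.274,.36],Q,s))
```

```text
3.9 [0.391 0.085 0.415] [ 3.138 -0.044  0.3  ] [ 1.514 -0.304 -1.494  1.832 -0.326  1.302 -1.171] z [ 0.043  0.01  -0.999] F [ 0.213 -0.05   0.428] 0.08519592894650455 0.0
[0.3285, -0.2432, 0.4109, 0.0228, 0.2411, -0.0686]
[0.4424, -0.2575, 0.1287, 0.0032, -0.021, -0.0715]
```

```bash
cat > data.py <<'E'
import numpy as np
D=[([1.26179747,0.52196037,-0.03630256,1.59993531,0.02122799,1.02111331,-0.11281424],[0.14770941,-0.60698682,0.23078548],[-3.14056739,1.08e-4,.238766]),
([0.8373533,0.33614392,-0.27659269,1.66758187,-0.16917738,0.9576285,-0.5917967],[0.50507497,-0.34480369,0.33268435],[3.13166229,-0.30234063,0.31182352]),
([0.81269607,-0.07599657,-0.93001647,2.31697695,-0.89740804,0.29084075,-0.51517267],[0.47660053,0.07925401,0.32849391],[3.14081618,-0.69724571,0.39776545])]
E
python3 - <<'E'
from h import *; from data import D; import itertools
from scipy.optimize import least_squares
np.set_printoptions(precision=4,suppress=True)
s=observe();D=D+[(s['qpos'],s['position'],s['tool_rot'])]
print(D[-1])
res=[]
for sg in itertools.product([1,-1],repeat=7):
    Rs=[]
    def chain(q):
        R=Ro.identity();out=[R]
        for i in range(7): R=R*Ro.from_euler('z' if i%2==0 else 'y',sg[i]*q[i]);out.append(R)
        return out
    # R_meas = Rz(b) * chain * C : solve b,C
    def f(v): return np.concatenate([((Ro.from_euler('z',v[0])*chain(d[0])[-1]*Ro.from_rotvec(v[1:])).inv()*Ro.from_euler('xyz',d[2])).as_rotvec() for d in D])
    best=min((least_squares(f,x0) for x0 in([0,0,0,0],[0,0,0,1.5],[3,0,0,1.5])),key=lambda r:r.cost)
    res.append((best.cost,sg,best.x))
res.sort(key=lambda r:r[0])
for r in res[:4]:print(r)
c,sg,v=res[0]
A=[];b=[]
for d in D:
    R=Ro.from_euler('z',v[0]);row=[]
    for i in range(7):
        R=R*Ro.from_euler('z' if i%2==0 else 'y',sg[i]*d[0][i])
        row.append(R.as_matrix())
    A.append(np.hstack([np.array([[0],[0],[1.]]) ,*row[1:]]));b.append(d[1])   # base height + links after j2..j7
A=np.vstack(A);b=np.concatenate(b)
# simple hypothesis: z-links only after J3(L1), J5(L2), J7(T), + lateral
def sub(cols):
    x,r,*_=np.linalg.lstsq(A[:,cols],b,rcond=None);print(cols,x,'res',np.abs(A[:,cols]@x-b).max())
# column idx: 0 base;1+3k+axis, k=0:J2,1:J3,2:J4,3:J5,4:J6,5:J7
sub([0,6,12,18]); sub([0,6,12,18,4,10]); sub([0,6,12,18,5,11,17])
E
```

```text
(array([ 1.5139, -0.3038, -1.4941,  1.8324, -0.3255,  1.3019, -1.1715]), array([0.3912, 0.085 , 0.4149]), array([ 3.1381, -0.0444,  0.3003]))
(np.float64(1.5517521808335038e-13), (-1, -1, -1, -1, -1, -1, -1), array([ 3.1416, -0.    , -0.    ,  4.7124]))
(np.float64(1.5517521811448244e-13), (-1, 1, -1, 1, -1, 1, -1), array([-0.    , -0.    ,  0.    ,  1.5708]))
(np.float64(0.024570222238521892), (1, -1, 1, -1, 1, -1, 1), array([3.7983, 0.01  , 0.01  , 1.6108]))
(np.float64(0.024570222238522635), (1, 1, 1, 1, 1, 1, 1), array([ 0.6567,  0.0099, -0.0099, -1.5307]))
[0, 6, 12, 18] [0.2808 0.5049 0.4296 0.2536] res 0.054822447716428135
[0, 6, 12, 18, 4, 10] [ 0.2059  0.4903  0.3329  0.251  -0.0656  0.068 ] res 0.05607148663358774
[0, 6, 12, 18, 5, 11, 17] [0.288  0.5596 0.4062 0.3291 0.049  0.0015 0.0068] res 0.0026899851822301257
```

Run:
```python
from h import *; from data import D; import itertools
np.set_printoptions(precision=4,suppress=True)
s=observe();D=D+[(s['qpos'],s['position'],s['tool_rot']),([1.122,-.139,-1.494,2.305,-1.263,.162,-.359],[.4792,.2022,.3428],0)]
sg=[-1,1,-1,1,-1,1,-1]
A=[];b=[]
for d in D:
    R=Ro.identity();row=[np.array([[0],[0],[1.]])]
    for i in range(7):
        R=R*Ro.from_euler('z' if i%2==0 else 'y',sg[i]*d[0][i]); row.append(R.as_matrix())
    A.append(np.hstack(row));b.append(d[1])
A=np.vstack(A);b=np.concatenate(b)
N=['bz']+[f'J{j}{a}' for j in range(1,8) for a in 'xyz']
base=['bz','J3z','J5z','J7z']
opt=['J1x','J1y','J3x','J3y','J5x','J5y','J7x','J7y']
out=[]
for k in range(5):
  for o in itertools.combinations(opt,k):
    c=[N.index(n) for n in base+list(o)]
    x=np.linalg.lstsq(A[:,c],b,rcond=None)[0];out.append((k,np.abs(A[:,c]@x-b).max(),o,x))
for k in range(5):
    for r in sorted((r for r in out if r[0]==k),key=lambda r:r[1])[:3]:print(r)
```

```text
(0, np.float64(0.05353132102206051), (), array([0.3109, 0.4945, 0.4306, 0.2708]))
(1, np.float64(0.007021629710088767), ('J3y',), array([ 0.2697,  0.5639,  0.4026,  0.3189, -0.0518]))
(1, np.float64(0.015554969142832942), ('J1y',), array([ 0.4364,  0.4447,  0.4648,  0.3402, -0.0689]))
(1, np.float64(0.021422712707400815), ('J5y',), array([ 0.3405,  0.5634,  0.4006,  0.3741, -0.0622]))
(2, np.float64(0.00013814963946362502), ('J1y', 'J3y'), array([ 0.3212,  0.5286,  0.4213,  0.3275, -0.0219, -0.0373]))
(2, np.float64(0.004017123964470792), ('J3y', 'J7y'), array([ 0.2856,  0.5585,  0.408 ,  0.3242, -0.0475, -0.009 ]))
(2, np.float64(0.004026838112373407), ('J3y', 'J5y'), array([ 0.2843,  0.5666,  0.401 ,  0.3335, -0.042 , -0.0143]))
(3, np.float64(0.00012377566254179184), ('J1y', 'J3y', 'J5y'), array([ 0.3207,  0.5293,  0.421 ,  0.3278, -0.0215, -0.0373, -0.0004]))
(3, np.float64(0.0001288044282822809), ('J1y', 'J3y', 'J5x'), array([ 0.3212,  0.5287,  0.4213,  0.3275, -0.0219, -0.0373,  0.0001]))
(3, np.float64(0.00013508010097922074), ('J1y', 'J3x', 'J3y'), array([ 0.3213,  0.5285,  0.4213,  0.3275, -0.022 ,  0.0001, -0.0372]))
(4, np.float64(9.240192737247632e-05), ('J1y', 'J3x', 'J3y', 'J5y'), array([ 0.3208,  0.5291,  0.4208,  0.3277, -0.0216,  0.0002, -0.0372,
       -0.0004]))
(4, np.float64(0.00010292561391095356), ('J1x', 'J1y', 'J3x', 'J3y'), array([ 0.3215,  0.5282,  0.4212,  0.3274,  0.0001, -0.0221,  0.0003,
       -0.0371]))
(4, np.float64(0.00010313566513192596), ('J1y', 'J3x', 'J3y', 'J7x'), array([ 0.3216,  0.5281,  0.4212,  0.3275, -0.0221,  0.0003, -0.037 ,
       -0.0001]))
```

```bash
cat > kin.py <<'E'
from st import *
from scipy.optimize import least_squares
SG=[-1,1,-1,1,-1,1,-1]
lo=np.array([-2.91,-.3,-1.5,.17,-1.26,.16,-2.52]);hi=np.array([2.91,2.13,1.42,2.43,4.41,1.93,2.52])
L={0:[0,-.0219,.0],2:[0,-.0373,.5286],4:[0,0,.4213],6:[0,0,.3275]}
C=Ro.from_rotvec([0,0,np.pi/2])
def fk(q):
    R=Ro.identity();p=np.array([0,0,.3212])
    for i in range(7):
        R=R*Ro.from_euler('z' if i%2==0 else 'y',SG[i]*q[i])
        if i in L:p=p+R.apply(L[i])
    return p,R*C
def err(q,p,R):
    a,b=fk(q);return np.r_[p-a,.3*(R*b.inv()).as_rotvec()]
def jac(q):
    a,b=fk(q);J=np.zeros((6,7))
    for i in range(7):
        d=q.copy();d[i]+=1e-5;c,e=fk(d);J[:,i]=np.r_[(c-a)/1e-5,.3*(e*b.inv()).as_rotvec()/1e-5]
    return J
def sim(q,rows,p0=None,R0=None,lam=1e-3,it=10):
    q=np.array(q,float)
    if p0 is None:p0,R0=fk(q)
    pc,Rc=p0,R0
    for r in rows:
        pt=p0+R0.apply(np.array(r[:3])*.5);Rt=R0*Ro.from_rotvec(np.array(r[3:6])*np.radians(120))
        d=pt-pc;n=np.linalg.norm(d);w=(Rt*Rc.inv()).as_rotvec();m=np.linalg.norm(w)
        f=min(1,.05/max(n,1e-9),.1499/max(m,1e-9));pc=pc+d*f;Rc=Ro.from_rotvec(w*f)*Rc
        for _ in range(it):
            J=jac(q);q=np.clip(q+J.T@np.linalg.solve(J@J.T+lam*np.eye(6),err(q,pc,Rc)),lo,hi)
    return q
def ik(p,R,pref,n=30,seed=0):
    rng=np.random.default_rng(seed);best=None
    mid=np.array(pref,float)
    for k in range(n):
        x0=np.clip(mid+rng.normal(0,.4,7)*(k>0),lo+.01,hi-.01)
        r=least_squares(lambda q:np.r_[100*err(q,p,R),.01*(q-mid)],x0,bounds=(lo+.03,hi-.03))
        if best is None or r.cost<best.cost:best=r
    return best.x,np.linalg.norm(err(best.x,p,R))
E
python3 - <<'E'
from kin import *; from data import D
for d in D:print(fk(np.array(d[0]))[0]-d[1])
q0=D[0][0]
r1=[.806,-.333,-.2,0,.143,-.03];r2=[.2,-.825,.06,.025,.19,-.036];r3=[-.04,-.28,.284,.018,.073,-.018];r4=[.065,.21,.015,-.03,-.375,.066]
for it,lam in((1,1e-4),(10,1e-3),(10,1e-4)):
    q=sim(q0,[[.6,-.25,-.2,0,0,0]]+[r1]*9,it=it,lam=lam);print(q)
    q=sim(q,[r2]*10,it=it,lam=lam);print(q);q=sim(q,[r3]*8,it=it,lam=lam);print(q);q=sim(q,[r4]*10,it=it,lam=lam);print(q)
pref=[0,.6,0,1.6,0,1,1.5]
for th in(.4,.55,.7,.85):
    R=T(.45,th);g=[.567,.274,.133];az=.45
    pr=[-.45,.6,0,1.6,0,.6,0]
    print('grasp',th,*ik(grasp2tcp(g,R,.022),R,pr))
for th in(-.6,-.72,-.87,-1.02):
    R=T(-.19,th);g=np.array([.548,-.004,.045])+.053*np.array([np.cos(.19),-np.sin(.19),0])
    print('lay',th,*ik(grasp2tcp(g,R,.022),R,[.1,.8,0,1.6,0,1.5,0]))
E
```

```text
[-0.  0. -0.]
[-0.  0.  0.]
[-0. -0. -0.]
[ 0.83   0.335 -0.253  1.671 -0.178  0.958 -0.58 ]
[ 0.555 -0.07  -0.688  2.324 -0.833  0.273 -0.585]
[ 2.91  2.13 -1.5   2.43 -1.26  0.16  2.52]
[ 2.91  2.13 -1.5   2.43 -1.26  0.16  2.52]
[ 0.83   0.335 -0.252  1.671 -0.178  0.958 -0.58 ]
[ 0.552 -0.07  -0.685  2.324 -0.832  0.273 -0.586]
[ 2.91  2.13 -1.5   2.43 -1.26  0.16  2.52]
[ 2.91  2.13 -1.5   2.43 -1.26  0.16  2.52]
[ 0.83   0.335 -0.252  1.671 -0.179  0.958 -0.58 ]
[ 0.555 -0.07  -0.688  2.324 -0.833  0.273 -0.585]
[ 2.91  2.13 -1.5   2.43 -1.26  0.16  2.52]
[ 2.91  2.13 -1.5   2.43 -1.26  0.16  2.52]Traceback (most recent call last):
  File "<stdin>", line 12, in <module>
  File "kin.py", line 36, in ik
    r=least_squares(lambda q:np.r_[100*err(q,p,R),.01*(q-mid)],x0,bounds=(lo+.03,hi-.03))
    return func(*args, **kwargs)
    raise ValueError("Initial guess is outside of provided bounds")
ValueError: Initial guess is outside of provided bounds
```

```bash
sed -i 's/lo+.01,hi-.01/lo+.04,hi-.04/' kin.py
python3 - <<'E'
from kin import *
g=[.567,.274,.133]
for th in(.25,.4,.55,.7,.85):
    R=T(.45,th); print('grasp',th,*ik(grasp2tcp(g,R,.022),R,[-.45,.6,0,1.6,0,.6,0],8))
for th in(-.72,-.87,-1.02,-1.17,-1.3):
    R=T(-.19,th);g2=np.array([.548,-.004,.045])+.053*np.array([np.cos(.19),-np.sin(.19),0])
    print('lay',th,*ik(grasp2tcp(g2,R,.022),R,[.1,.8,0,1.6,0,1.5,0],8))
E
```

```text
grasp 0.25 [-0.861  0.634  0.43   1.911 -0.553  0.444 -1.181] 9.258705198848214e-08
grasp 0.4 [-0.808  0.589  0.327  2.027 -0.734  0.199 -0.993] 9.333422284104619e-08
grasp 0.55 [-0.89   0.592  0.435  2.057 -1.23   0.19  -0.518] 0.02770472958696102
grasp 0.7 [-0.905  0.576  0.454  2.046 -1.23   0.19  -0.52 ] 0.0673676174755939
grasp 0.85 [-0.924  0.56   0.478  2.036 -1.23   0.19  -0.524] 0.10701612403824982
lay -0.72 [-0.181  1.165  0.365  1.167 -0.394  1.603 -1.519] 7.265894764048012e-08
lay -0.87 [-0.147  1.257  0.346  1.023 -0.389  1.792 -1.543] 9.101053629310902e-08
lay -1.02 [ 0.022  1.293 -0.044  0.923 -0.14   1.9   -1.751] 0.011068914319777568
lay -1.17 [ 0.046  1.295 -0.085  0.969 -0.135  1.9   -1.773] 0.04710597962646754
lay -1.3 [ 0.072  1.299 -0.128  1.008 -0.132  1.9   -1.8  ] 0.07831174332507962
```

```bash
cat > scan.py <<'E'
from kin import *
g=[.567,.274,.133];S=[[-.45,.6,0,1.6,b,.9,c] for b in(0,1.5,-.8,3) for c in(-1.2,1.2)]
def best(p,R):
    o=None
    for s in S:
        q,e=ik(p,R,s,1)
        m=np.minimum(q-lo,hi-q).min()
        if e<1e-3 and(o is None or m>o[1]):o=(q,m)
    return o
for th in(.75,1.1,1.5):
    for A in np.arange(-3,3.2,.5):
        R=T(A,th);o=best(grasp2tcp(g,R,.022),R)
        if o and o[1]>.05:print('grasp',th,round(A,2),o[0],round(o[1],2))
for y in(-.19,-.19+np.pi):
    for th in(-.9,-.7,-.45,0):
        R=T(y,th);u=np.array([np.cos(y),np.sin(y),0])
        o=best(grasp2tcp(np.array([.548,-.004,.045])+.053*u,R,.022),R)
        if o:print('lay',round(y,2),th,o[0],round(o[1],2))
E
time python3 scan.py
```

```text
grasp 0.75 -3.0 [-0.407  1.078 -0.089  1.023 -0.152  1.757  1.262] 0.17
grasp 0.75 -2.5 [-0.638  1.096  0.162  1.013 -0.053  1.786  1.715] 0.14
grasp 0.75 -2.0 [-0.774  1.036  0.175  1.155  0.189  1.629  2.026] 0.3
grasp 0.75 -1.5 [-0.771  0.919 -0.047  1.393  0.572  1.425  2.14 ] 0.38
grasp 0.75 -1.0 [-0.45   0.889 -0.663  1.659  1.168  1.464  2.095] 0.42
grasp 0.75 -0.5 [-0.533  0.73  -0.482  1.947  1.403  1.071  2.23 ] 0.29
grasp 0.75 0.0 [-0.619  0.618 -0.213  2.173  1.924  0.655  2.148] 0.26
grasp 0.75 0.5 [-0.348  0.599 -0.278  2.242  2.766  0.471  1.958] 0.19
grasp 0.75 1.0 [-0.315  0.625 -0.035  2.146  4.183  0.483  1.111] 0.23
grasp 0.75 1.5 [ 0.338  0.854 -0.819  1.882 -0.362  0.382  0.049] 0.22
grasp 0.75 2.0 [ 0.111  0.875 -0.524  1.605 -0.44   0.916  0.461] 0.76
grasp 0.75 2.5 [ 0.038  1.009 -0.598  1.317 -0.145  1.319  0.577] 0.61
grasp 0.75 3.0 [-0.197  1.065 -0.396  1.093 -0.082  1.645  0.939] 0.28
grasp 1.1 -1.5 [-1.002  1.116  0.278  1.263  0.507  1.601  2.23 ] 0.29
grasp 1.1 -1.0 [-0.823  0.955 -0.221  1.626  1.113  1.5    2.035] 0.43
grasp 1.1 -0.5 [-0.787  0.851 
[... 713 characters left out ...]
225  3.938  1.644  1.664] 0.2
grasp 1.5 1.5 [ 0.776  1.626 -1.303  1.834 -0.229  0.448  0.422] 0.2
grasp 1.5 2.0 [ 0.334  1.295 -0.718  1.433 -0.706  1.28   0.763] 0.55
grasp 1.5 2.5 [ 0.161  1.454 -0.861  0.986 -0.34   1.788  0.528] 0.14
lay -0.19 -0.9 [-0.059  1.251  0.141  0.986 -0.25   1.811 -1.652] 0.12
lay -0.19 -0.7 [-0.088  1.123  0.16   1.178 -0.244  1.553 -1.632] 0.38
lay -0.19 -0.45 [-0.132  0.979  0.184  1.41  -0.247  1.222 -1.615] 0.71
lay -0.19 0 [-0.381  0.831  0.458  1.814 -0.583  0.635 -1.333] 0.47
lay 2.95 -0.45 [ 0.503  0.864 -0.972  2.354  1.928  0.863 -0.564] 0.08
lay 2.95 0 [ 0.615  0.938 -1.07   2.032  1.103  0.914  0.293] 0.4
real	0m32.360s
user	0m32.159s
sys	0m0.053s
```

```bash
cat > plan.py <<'E'
from kin import *
def go(q,p,R,name,n=None,show=True):
    a,b=fk(q);d=np.r_[b.inv().apply(np.array(p)-a)/.5,(b.inv()*R).as_rotvec()/np.radians(120)]
    k=int(max(np.linalg.norm(d[:3])*10,np.linalg.norm(d[3:])*120/8.59))+2
    q2=sim(q,[d]*k);e=err(q2,np.array(p),R)
    print(name,'rows',k,d.round(3).tolist(),'\n  q',q2,'margin',np.minimum(q2-lo,hi-q2).min().round(2),'err',np.abs(e).max().round(4));return q2
G=np.array([.567,.274,.133])
E
python3 - <<'E'
from plan import *
q0=observe()['qpos']
for A in(2.0,1.7,2.3):
  th=1.2
  for w in([.45,-.1,.4],[.55,.05,.35],[.65,-.05,.35]):
    q=go(q0,w,T(1.2,0),f'--A{A} w{w}')
    R=T(A,th);pre=grasp2tcp(G,R,.022)-R.apply([0,0,.11])
    q=go(q,pre+[0,0,.12],T(A,.4),'prehigh')
    q=go(q,pre,R,'pre')
    q=go(q,grasp2tcp(G,R,.022),R,'grasp')
E
```

```text
--A2.0 w[0.45, -0.1, 0.4] rows 8 [0.002, 0.388, 0.031, 0.011, -0.019, -0.43] 
  q [ 2.3   -0.3   -1.5    1.763 -0.444  1.338  0.287] margin 0.0 err 0.0954
prehigh rows 11 [0.855, -0.121, 0.411, 0.17, 0.15, -0.466] 
  q [ 0.328  0.703 -0.927  1.435  0.153  1.225 -0.084] margin 0.57 err 0.0
pre rows 7 [-0.093, 0.0, 0.221, 0.0, 0.382, 0.0] 
  q [ 0.568  1.281 -1.089  1.358 -0.132  1.252  0.298] margin 0.41 err 0.0
grasp rows 4 [0.0, 0.0, 0.22, -0.0, 0.0, 0.0] 
  q [ 0.488  1.317 -1.096  1.497 -0.132  1.026  0.299] margin 0.4 err 0.0
--A2.0 w[0.55, 0.05, 0.35] rows 8 [0.277, 0.161, 0.143, 0.011, -0.019, -0.43] 
  q [ 0.708  0.697 -1.5    1.59   0.696  1.511 -1.192] margin 0.0 err 0.0
prehigh rows 7 [0.316, -0.013, 0.13, 0.076, 0.181, -0.377] 
  q [ 0.508  0.995 -1.5    1.425  0.632  1.412 -0.448] margin 0.0 err 0.0
pre rows 7 [-0.093, 0.0, 0.221, -0.0, 0.382, -0.0] 
  q [ 0.662  1.525 -1.5    1.352  0.308  1.309 -0.039] margin 0.0 err 0.0
grasp rows 4 [0.0, 0.0, 0.22, -0.0, 0.0, -0.0] 
  q [ 0.587  1.566 -1.469  1.491  0.353  1.093 -0.079] margin 0.03 err 0.0
--A2.0 w[0.65, -0.05, 0.35] 
[... 3035 characters left out ...]
0.315  1.701  0.097] margin 0.0 err 0.0
grasp rows 4 [0.0, 0.0, 0.22, -0.0, 0.0, -0.0] 
  q [ 0.432  1.58  -1.485  1.249  0.346  1.46   0.047] margin 0.01 err 0.0
--A2.3 w[0.65, -0.05, 0.35] rows 8 [0.408, 0.411, 0.15, 0.011, -0.019, -0.43] 
  q [ 0.64   0.723 -1.214  1.323  0.67   1.531 -0.873] margin 0.29 err 0.0
prehigh rows 9 [0.469, -0.243, 0.13, 0.105, 0.171, -0.518] 
  q [ 0.379  1.042 -1.463  1.246  0.64   1.588 -0.146] margin 0.04 err 0.0
pre rows 7 [-0.093, -0.0, 0.221, -0.0, 0.382, 0.0] 
  q [ 0.43   1.538 -1.5    1.005  0.315  1.701  0.097] margin 0.0 err 0.0
grasp rows 4 [0.0, 0.0, 0.22, -0.0, 0.0, -0.0] 
  q [ 0.432  1.58  -1.485  1.249  0.346  1.46   0.047] margin 0.01 err 0.0
```

Run:
```python
from plan import *
import io,contextlib,itertools
q0=observe()['qpos'];R=T(2.0,1.2);pre=grasp2tcp(G,R,.022)-R.apply([0,0,.11]);res=[]
def quiet(f,*a):
    with contextlib.redirect_stdout(io.StringIO()):return f(*a)
for w,y,th in itertools.product(([.6,-.35,.35],[.75,-.1,.35],[.3,-.55,.4],[.7,.1,.5],[.45,-.35,.4]),(.3,1.0,1.8),(0,-.5)):
    q=q1=quiet(go,q0,w,T(y,th),'');ms=[]
    for p,r in((pre+[0,0,.12],T(2.,.4)),(pre,R),(grasp2tcp(G,R,.022),R)):
        q=quiet(go,q,p,r,'');ms.append(np.minimum(q-lo,hi-q).min() if np.abs(err(q,p,r)).max()<2e-3 else -1)
    res.append((min(ms),w,y,th,q1,q))
res.sort(key=lambda r:-r[0])
for r in res[:6]:print(*r)
```

```text
0.644286544068529 [0.75, -0.1, 0.35] 0.3 -0.5 [-0.015  1.167  0.046  0.17   0.149  1.93  -1.178] [ 0.378  1.188 -0.842  1.503 -0.432  1.064  0.535]
0.6142707190175399 [0.3, -0.55, 0.4] 0.3 -0.5 [ 2.91  -0.3   -1.5    1.478 -0.155  1.306  0.012] [ 0.399  1.208 -0.886  1.502 -0.384  1.054  0.497]
0.5297820572876158 [0.7, 0.1, 0.5] 1.0 -0.5 [-0.4    0.948  0.255  0.2    0.201  1.93  -0.664] [ 0.212  1.082 -0.532  1.514 -0.73   1.17   0.761]
0.49795207079164416 [0.7, 0.1, 0.5] 0.3 -0.5 [-0.221  1.097  0.331  0.17  -0.268  1.93  -1.481] [ 0.19   1.073 -0.494  1.515 -0.762  1.186  0.784]
0.4055599117420652 [0.75, -0.1, 0.35] 1.8 -0.5 [ 0.125  0.663 -0.522  1.2    0.818  1.451 -0.226] [ 0.487  1.316 -1.094  1.497 -0.134  1.026  0.301]
0.358672268390672 [0.6, -0.35, 0.35] 0.3 -0.5 [ 2.91  -0.3   -1.5    1.519 -0.332  1.433 -0.477] [ 0.504  1.344 -1.141  1.496 -0.074  1.026  0.253]
```

Run:
```python
from plan import *
q=go(observe()['qpos'],[.73,-.1,.36],T(.3,-.4),'w')
```

```text
w rows 9 [0.532, 0.554, 0.135, 0.002, -0.212, -0.0] 
  q [ 0.059  0.958 -0.226  0.513  0.294  1.93  -1.29 ] margin 0.0 err 0.0421
```

>>> {"api": "play_rows", "payload": {
  "deltas": [
    [0.53,0.55,0.135,0,-0.21,0,0],
    [0.53,0.55,0.135,0,-0.21,0,0],
    [0.53,0.55,0.135,0,-0.21,0,0],
    [0.53,0.55,0.135,0,-0.21,0,0],
    [0.53,0.55,0.135,0,-0.21,0,0],
    [0.53,0.55,0.135,0,-0.21,0,0],
    [0.53,0.55,0.135,0,-0.21,0,0],
    [0.53,0.55,0.135,0,-0.21,0,0],
    [0.53,0.55,0.135,0,-0.21,0,0]
  ]
}}

```text
clock: 4.8
position: [0.2866, -0.0505, 0.4634]
tool_rot: [3.124, 0.355, 0.299]
force: [-1.1, 0.5, -0.8]
grip_width: 0.0851
finger_force: 0.0
```

Run:
```python
from plan import *
s,R=st();q=s['qpos']
R=T(2.,1.2);pre=grasp2tcp(G,R,.022)-R.apply([0,0,.11])
q=go(q,pre+[0,0,.12],T(2.,.4),'ph');q=go(q,pre,R,'pre');q=go(q,grasp2tcp(G,R,.022),R,'g')
```

```text
4.8 [ 0.287 -0.051  0.463] [3.124 0.355 0.299] [ 1.775 -0.304 -1.495  1.76  -0.084  1.69  -0.939] z [-0.327 -0.119 -0.938] F [-1.119  0.487 -0.764] 0.08505162735522649 0.0
ph rows 14 [0.825, -0.293, 0.07, 0.025, 0.275, -0.825] 
  q [ 0.454  0.845 -1.249  1.428  0.412  1.301 -0.285] margin 0.25 err 0.0
pre rows 7 [-0.093, 0.0, 0.221, -0.0, 0.382, -0.0] 
  q [ 0.642  1.44  -1.368  1.353  0.165  1.275  0.069] margin 0.13 err 0.0
g rows 4 [-0.0, -0.0, 0.22, 0.0, -0.0, -0.0] 
  q [ 0.564  1.479 -1.348  1.492  0.196  1.053  0.041] margin 0.15 err 0.0
```

Run:
```python
from plan import *
q=observe()['qpos'];J=jac(q);P=np.linalg.pinv(J)@J
n=np.linalg.svd(J)[2][-1];print('null',n)
for g in([1.26,.52,-.04,1.6,.02,1.02,-.11],[.84,.34,-.28,1.67,-.17,.96,-.59],[.2,.75,-.5,1.43,0,1.25,.2],[-.1,.8,0,1.5,0,.9,-1.2],[1.5,.6,-.5,1.6,0,1.0,-.8],[1.77,.5,-1.,1.6,0,1.2,-.8]):
    g=np.array(g);d=P@(g-q);print(g,'->',d,fk(g)[0],fk(g)[1].as_euler('xyz'))
    x=q.copy()
    for k in range(1,25):
        p,R=fk(q+(g-q)*min(1,k/20))
        for _ in range(3):
            j=jac(x);x=np.clip(x+j.T@np.linalg.solve(j@j.T+1e-4*np.eye(6),err(x,p,R)),lo,hi)
    print('   sim end',x,np.abs(err(x,p,R)).max().round(4))
```

```text
null [ 0.298 -0.515  0.296  0.002 -0.322  0.004  0.674]
[ 1.26  0.52 -0.04  1.6   0.02  1.02 -0.11] -> [-0.627  1.017  1.344 -0.161  0.224 -0.671  0.576] [ 0.151 -0.606  0.232] [ 3.14  -0.003  0.246]
   sim end [ 1.752  0.633 -0.808  1.571  0.485  1.147 -0.486] 0.0
[ 0.84  0.34 -0.28  1.67 -0.17  0.96 -0.59] -> [-0.938  0.649  1.212 -0.09  -0.083 -0.73   0.343] [ 0.504 -0.343  0.329] [ 3.14  -0.3    0.312]
   sim end [ 1.364  0.504 -1.061  1.643  0.283  1.013 -0.969] 0.0
[ 0.2   0.75 -0.5   1.43  0.    1.25  0.2 ] -> [-1.581  1.065  0.988 -0.33   0.09  -0.44   1.125] [0.607 0.097 0.188] [-2.99 -0.37  1.96]
   sim end [ 0.53   1.015 -1.235  1.409  0.554  1.42  -0.233] 0.0
[-0.1  0.8  0.   1.5  0.   0.9 -1.2] -> [-1.61   0.645  1.758 -0.259 -0.203 -0.786  0.34 ] [0.677 0.008 0.082] [-3.12   0.054  0.471]
   sim end [ 0.388  0.952 -0.866  1.467  0.743  1.137 -1.724] 0.0
[ 1.5  0.6 -0.5  1.6  0.   1.  -0.8] -> [-0.219  0.806  1.051 -0.16   0.023 -0.689  0.267] [ 0.268 -0.558  0.213] [-2.943 -0.19  -0.325]
   sim end [ 1.745  0.716 -0.922  1.586  0.32   1.061 -1.061] 0.0
[ 1.77  0.5  -1.    1.6   0.    1.2  -0.8 ] -> [ 0.056  0.698  0.555 -0.16   0.018 -0.489  0.277] [ 0.322 -0.451  0.351] [-2.87  -0.322 -0.116]
   sim end [ 1.852  0.566 -1.163  1.596  0.112  1.214 -0.901] 0.0
```

Run:
```python
from plan import *
q0=observe()['qpos']
for w in([.4,-.35,.4],[.3,-.5,.35],[.2,-.55,.33]):
  for y in(.25,-.1):
    q=go(q0,w,T(y,0),f'--{w} {y}')
```

```text
--[0.4, -0.35, 0.4] 0.25 rows 8 [0.081, 0.637, 0.116, 0.013, 0.169, 0.025] 
  q [ 2.91  -0.3   -1.5    1.67  -0.509  1.354 -0.133] margin 0.0 err 0.1598
--[0.4, -0.35, 0.4] -0.1 rows 8 [0.081, 0.637, 0.116, 0.042, 0.165, 0.19] 
  q [ 2.91  -0.3   -1.5    1.67  -0.509  1.354 -0.483] margin 0.0 err 0.1598
--[0.3, -0.5, 0.35] 0.25 rows 11 [-0.146, 0.862, 0.311, 0.013, 0.169, 0.025] 
  q [ 1.708  0.611 -1.251  1.514  0.582  1.437 -0.887] margin 0.25 err 0.0
--[0.3, -0.5, 0.35] -0.1 rows 11 [-0.146, 0.862, 0.311, 0.042, 0.165, 0.19] 
  q [ 2.91  -0.3   -1.5    1.641 -0.48   1.234 -0.214] margin 0.0 err 0.1592
--[0.2, -0.55, 0.33] 0.25 rows 12 [-0.339, 0.896, 0.426, 0.013, 0.169, 0.025] 
  q [ 1.867  0.597 -1.172  1.541  0.556  1.376 -0.673] margin 0.33 err 0.0
--[0.2, -0.55, 0.33] -0.1 rows 12 [-0.339, 0.896, 0.426, 0.042, 0.165, 0.19] 
  q [ 1.867  0.597 -1.172  1.541  0.556  1.376 -1.024] margin 0.33 err 0.0
```

>>> {"api": "play_rows", "payload": {
  "deltas": [
    [-0.34,0.9,0.43,0.01,0.17,0.02,0],
    [-0.34,0.9,0.43,0.01,0.17,0.02,0],
    [-0.34,0.9,0.43,0.01,0.17,0.02,0],
    [-0.34,0.9,0.43,0.01,0.17,0.02,0],
    [-0.34,0.9,0.43,0.01,0.17,0.02,0]
  ]
}}

```text
clock: 5.3
position: [0.2541, -0.2319, 0.4156]
tool_rot: [3.136, -0.003, 0.258]
force: [0.9, -0.8, 1.4]
grip_width: 0.0851
finger_force: 0.0
```

Run:
```python
from plan import *
s,R=st();q=go(s['qpos'],[.2,-.55,.33],T(.25,0),'')
```

```text
5.3 [ 0.254 -0.232  0.416] [ 3.136 -0.003  0.258] [ 1.559 -0.141 -0.847  1.919 -0.108  1.311 -0.568] z [ 0.005 -0.005 -1.   ] F [ 0.922 -0.783  1.425] 0.08512737215938028 0.0
 rows 8 [-0.268, 0.586, 0.174, 0.003, -0.002, 0.004] 
  q [ 1.605  0.44  -0.694  1.554  0.291  1.253 -0.454] margin 0.68 err 0.0
```

Run:
```python
from plan import *
import io,contextlib,itertools
q0=observe()['qpos'];res=[]
def quiet(f,*a):
    with contextlib.redirect_stdout(io.StringIO()):return f(*a)
mg=lambda q,p,r:np.minimum(q-lo,hi-q).min() if np.abs(err(q,p,r)).max()<2e-3 else -1
for w,y,th,A in itertools.product(([.2,-.55,.33],[.45,-.4,.35],[.6,-.25,.35],[.6,-.05,.35]),(.3,1.1,1.9),(0,-.4),(2.0,2.3)):
    q=quiet(go,q0,w,T(y,th),'');ms=[mg(q,np.array(w),T(y,th))]
    R=T(A,1.2);pre=grasp2tcp(G,R,.022)-R.apply([0,0,.11])
    for p,r in((pre+[0,0,.12],T(A,.4)),(pre,R),(grasp2tcp(G,R,.022),R),(G+[0,0,.15],T(A,-.37)),(np.array([.57,.05,.25]),T(-.19,-.37))):
        q=quiet(go,q,p,r,'');ms.append(mg(q,p,r))
    res.append((min(ms),w,y,th,A,np.array(ms),q))
res.sort(key=lambda r:-r[0])
for r in res[:6]:print(*r)
```

```text
0.37321376233183723 [0.2, -0.55, 0.33] 1.9 0 2.0 [0.656 0.533 0.376 0.373 0.553 0.481] [-0.041  0.629 -0.14   1.416 -0.046  1.449 -1.916]
0.32879120789727945 [0.2, -0.55, 0.33] 1.9 -0.4 2.0 [0.535 0.479 0.329 0.33  0.535 0.479] [-0.007  0.632 -0.196  1.414 -0.018  1.451 -1.942]
0.2957529738940292 [0.2, -0.55, 0.33] 1.1 0 2.0 [0.668 0.44  0.296 0.301 0.522 0.477] [ 0.017  0.635 -0.236  1.412  0.002  1.453 -1.96 ]
0.28580528449526255 [0.2, -0.55, 0.33] 1.9 0 2.3 [0.656 0.5   0.286 0.413 0.648 0.479] [-0.007  0.632 -0.197  1.413 -0.017  1.451 -1.942]
0.283849928934119 [0.2, -0.55, 0.33] 1.9 -0.4 2.3 [0.535 0.472 0.284 0.372 0.63  0.477] [ 0.024  0.636 -0.247  1.411  0.007  1.453 -1.965]
0.2811265990015015 [0.2, -0.55, 0.33] 1.1 0 2.3 [0.668 0.426 0.281 0.332 0.612 0.474] [ 0.053  0.64  -0.296  1.409  0.032  1.456 -1.988]
```

Run:
```python
from plan import *
q=go(observe()['qpos'],[.2,-.55,.33],T(1.9,0),'')
```

```text
rows 12 [-0.268, 0.586, 0.174, 0.003, 0.001, -0.784] 
  q [ 1.679  0.468 -0.812  1.55   0.35   1.274  1.147] margin 0.66 err 0.0
```

>>> {"api": "play_rows", "payload": {
  "deltas": [
    [-0.27,0.59,0.17,0,0,-0.785,0],
    [-0.27,0.59,0.17,0,0,-0.785,0],
    [-0.27,0.59,0.17,0,0,-0.785,0],
    [-0.27,0.59,0.17,0,0,-0.785,0],
    [-0.27,0.59,0.17,0,0,-0.785,0],
    [-0.27,0.59,0.17,0,0,-0.785,0],
    [-0.27,0.59,0.17,0,0,-0.785,0],
    [-0.27,0.59,0.17,0,0,-0.785,0],
    [-0.27,0.59,0.17,0,0,-0.785,0],
    [-0.27,0.59,0.17,0,0,-0.785,0]
  ]
}}

```text
clock: 6.3
position: [0.2011, -0.5502, 0.3313]
tool_rot: [3.14, 0.003, 1.767]
force: [-0.3, 0.0, -0.4]
grip_width: 0.0857
finger_force: 0.0
```

Run:
```python
from plan import *
s,R=st();q=s['qpos']
R=T(2.,1.2);pre=grasp2tcp(G,R,.022)-R.apply([0,0,.11])
print(pre);q=go(q,pre+[0,0,.12],T(2.,.4),'ph');q=go(q,pre,R,'pre');q=go(q,grasp2tcp(G,R,.022),R,'g')
```

```text
6.3 [ 0.201 -0.55   0.331] [3.14  0.003 1.767] [ 1.716  0.483 -0.876  1.548  0.381  1.286  0.985] z [ 0.003 -0.002 -1.   ] F [-0.285  0.01  -0.364] 0.08570129466098106 0.0
[0.601 0.199 0.165]
ph rows 19 [1.314, 1.075, 0.092, 0.023, 0.192, -0.11] 
  q [ 0.368  0.737 -1.017  1.433  0.222  1.24  -0.138] margin 0.48 err 0.0
pre rows 7 [-0.093, -0.0, 0.221, 0.0, 0.382, 0.0] 
  q [ 0.593  1.322 -1.167  1.356 -0.051  1.252  0.235] margin 0.33 err 0.0
g rows 4 [0.0, 0.0, 0.22, -0.0, 0.0, 0.0] 
  q [ 0.513  1.359 -1.166  1.495 -0.042  1.026  0.228] margin 0.33 err 0.0
```

>>> {"api": "play_rows", "payload": {
  "deltas": [
    [0.66,0.6,0.04,0.01,0.1,-0.055,0],
    [0.66,0.6,0.04,0.01,0.1,-0.055,0],
    [0.66,0.6,0.04,0.01,0.1,-0.055,0],
    [0.66,0.6,0.04,0.01,0.1,-0.055,0],
    [0.66,0.6,0.04,0.01,0.1,-0.055,0],
    [0.66,0.6,0.04,0.01,0.1,-0.055,0],
    [0.66,0.6,0.04,0.01,0.1,-0.055,0],
    [0.66,0.6,0.04,0.01,0.1,-0.055,0],
    [0.66,0.6,0.04,0.01,0.1,-0.055,0]
  ]
}}

```text
clock: 7.2
position: [0.4344, -0.1674, 0.3109]
tool_rot: [-3.134, -0.207, 1.875]
force: [1.2, 0.3, 0.0]
grip_width: 0.0854
finger_force: 0.0
```

Run:
```python
from plan import *
s,R=st();q=s['qpos']
R=T(2.,1.2);pre=grasp2tcp(G,R,.022)-R.apply([0,0,.11])
q=go(q,pre+[0,0,.12],T(2.,.4),'ph');q=go(q,pre,R,'pre');q=go(q,grasp2tcp(G,R,.022),R,'g')
```

```text
7.2 [ 0.434 -0.167  0.311] [-3.134 -0.207  1.875] [ 1.13   0.418 -1.036  1.765  0.18   1.255  0.357] z [-0.069  0.194 -0.979] F [1.165 0.292 0.049] 0.0853906307828259 0.0
ph rows 10 [0.575, 0.539, 0.17, 0.014, 0.092, -0.057] 
  q [ 0.363  0.733 -1.006  1.433  0.213  1.238 -0.131] margin 0.49 err 0.0
pre rows 7 [-0.093, -0.0, 0.221, 0.0, 0.382, -0.0] 
  q [ 0.59   1.317 -1.158  1.356 -0.061  1.252  0.243] margin 0.34 err 0.0
g rows 4 [0.0, 0.0, 0.22, 0.0, 0.0, 0.0] 
  q [ 0.51   1.354 -1.157  1.495 -0.053  1.026  0.237] margin 0.34 err 0.0
```

>>> {"api": "play_rows", "payload": {
  "deltas": [
    [0.575,0.54,0.17,0.014,0.092,-0.057,0],
    [0.575,0.54,0.17,0.014,0.092,-0.057,0],
    [0.575,0.54,0.17,0.014,0.092,-0.057,0],
    [0.575,0.54,0.17,0.014,0.092,-0.057,0],
    [0.575,0.54,0.17,0.014,0.092,-0.057,0],
    [0.575,0.54,0.17,0.014,0.092,-0.057,0],
    [0.575,0.54,0.17,0.014,0.092,-0.057,0],
    [0.575,0.54,0.17,0.014,0.092,-0.057,0],
    [0.575,0.54,0.17,0.014,0.092,-0.057,0]
  ]
}}

```text
clock: 8.1
position: [0.6002, 0.2039, 0.2843]
tool_rot: [3.141, -0.404, 2.007]
force: [-0.5, 0.7, 0.7]
grip_width: 0.0853
finger_force: 0.0
```

Run:
```python
from plan import *
s,R=st();q=s['qpos']
R=T(2.,1.2);pre=grasp2tcp(G,R,.022)-R.apply([0,0,.11])
q=go(q,pre,R,'pre');q=go(q,grasp2tcp(G,R,.022),R,'g')
```

```text
8.1 [0.6   0.204 0.284] [ 3.141 -0.404  2.007] [ 0.349  0.726 -0.985  1.434  0.194  1.232 -0.117] z [-0.165  0.357 -0.919] F [-0.475  0.677  0.735] 0.08528572189844368 0.0
pre rows 7 [-0.104, -0.001, 0.217, -0.002, 0.38, 0.002] 
  q [ 0.584  1.306 -1.138  1.357 -0.081  1.252  0.259] margin 0.36 err 0.0
g rows 4 [0.0, -0.0, 0.22, 0.0, 0.0, -0.0] 
  q [ 0.504  1.343 -1.14   1.496 -0.076  1.026  0.255] margin 0.36 err 0.0
```

>>> {"api": "play_rows", "payload": {
  "deltas": [
    [-0.105,0,0.0,0,0.38,0,0],
    [-0.105,0,0.1,0,0.38,0,0],
    [-0.105,0,0.217,0,0.38,0,0],
    [-0.105,0,0.217,0,0.38,0,0],
    [-0.105,0,0.217,0,0.38,0,0],
    [-0.105,0,0.217,0,0.38,0,0],
    [-0.105,0,0.217,0,0.38,0,0],
    [-0.105,0,0.217,0,0.38,0,0]
  ]
}}

```text
clock: 8.9
position: [0.6032, 0.192, 0.1656]
tool_rot: [3.138, -1.193, 2.003]
force: [0.6, 0.5, 1.0]
grip_width: 0.0855
finger_force: 0.0
```

Run:
```python
from plan import *
s,R=st();q=s['qpos']
R=T(2.,1.2);q=go(q,grasp2tcp(G,R,.022),R,'g')
im=np.hstack([grab_frame('side')[160:360,150:350],grab_frame('top')[130:330,170:370]])
cv2.imwrite('pics/p1.png',cv2.resize(im,None,fx=2,fy=2)[:,:,::-1])
```

```text
8.9 [0.603 0.192 0.166] [ 3.138 -1.193  2.003] [ 0.59   1.3   -1.136  1.352 -0.078  1.262  0.259] z [-0.387  0.845 -0.369] F [0.638 0.54  0.971] 0.08551482529166526 0.0
g rows 4 [0.004, 0.003, 0.234, 0.0, 0.003, 0.001] 
  q [ 0.504  1.343 -1.14   1.496 -0.076  1.026  0.255] margin 0.36 err 0.0
```

View pics/p1.png

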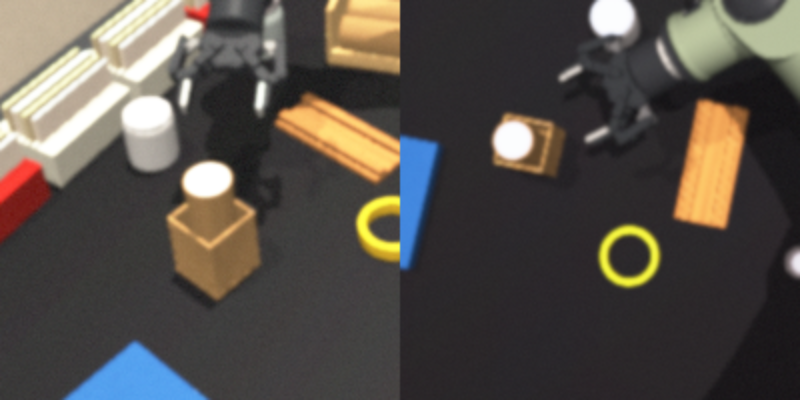

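The gripper faces the tube, open and clear of the tin: fingertips are at (185,95) and (262,95) in the left crop, the tube end at (208,180). Approaching now.

>>> {"api": "play_rows", "payload": {
  "deltas": [
    [0,0,0.08,0,0,0,0],
    [0.004,0.003,0.15,0,0.003,0,0],
    [0.004,0.003,0.2,0,0.003,0,0],
    [0.004,0.003,0.234,0,0.003,0,0],
    [0.004,0.003,0.234,0,0.003,0,0],
    [0.004,0.003,0.234,0,0.003,0,0.2],
    [0.004,0.003,0.234,0,0.003,0,0.4],
    [0.004,0.003,0.234,0,0.003,0,0.6],
    [0.004,0.003,0.234,0,0.003,0,0.6],
    [0.004,0.003,0.234,0,0.003,0,0.6]
  ],
  "newtons": 60
}}

```text
clock: 10.0
position: [0.5597, 0.2912, 0.1242]
tool_rot: [3.14, -1.203, 1.999]
force: [0.8, -2.4, 6.9]
grip_width: 0.0546
finger_force: 62.2
```

Run:
```python
from plan import *
s,R=st()
q=go(s['qpos'],s['position']+[0,0,.14],R,'lift')
q=go(q,[.58,.15,.3],T(2.,-.37),'tilt')
q=go(q,[.6,.02,.3],T(-.19,-.37),'yaw')
```

```text
10.0 [0.56  0.291 0.124] [ 3.14  -1.203  1.999] [ 0.507  1.344 -1.14   1.496 -0.077  1.026  0.257] z [-0.387  0.849 -0.36 ] F [ 0.833 -2.399  6.949] 0.05456650006569353 62.24273443222046
lift rows 4 [0.259, 0.001, -0.101, -0.0, -0.0, 0.0] 
  q [ 0.537  1.165 -1.234  1.497 -0.168  1.107  0.136] margin 0.27 err 0.0
tilt rows 12 [-0.032, -0.08, -0.281, 0.001, -0.751, -0.001] 
  q [-0.054  0.502 -0.724  1.613  0.699  1.336 -0.54 ] margin 0.59 err 0.0
yaw rows 16 [-0.236, -0.072, 0.092, 0.378, -0.0, 0.975] 
  q [ 0.084  0.653 -0.291  1.255  0.044  1.603 -1.948] margin 0.33 err 0.0
```

>>> {"api": "play_rows", "payload": {
  "deltas": [
    [0.06,0,-0.024,0,0,0,0.6],
    [0.13,0,-0.05,0,0,0,0.6],
    [0.21,0,-0.082,0,0,0,0.6],
    [0.28,0,-0.11,0,0,0,0.6],
    [0.28,0,-0.11,0,0,0,0.6],
    [0.28,0,-0.11,0,0,0,0.6]
  ],
  "newtons": 80
}}

```text
clock: 10.6
position: [0.5597, 0.2902, 0.2734]
tool_rot: [3.141, -1.2, 1.999]
force: [-0.2, -0.7, -3.9]
grip_width: 0.0539
finger_force: 84.6
```

Run:
```python
from plan import *
s,R=st()
q=go(s['qpos'],[.58,.13,.3],T(2.,-.37),'tilt')
im=grab_frame('side')[100:300,150:350]
cv2.imwrite('pics/p2.png',cv2.resize(im,None,fx=2,fy=2)[:,:,::-1])
```

```text
10.6 [0.56  0.29  0.273] [ 3.141 -1.2    1.999] [ 0.54   1.151 -1.24   1.496 -0.174  1.115  0.127] z [-0.387  0.848 -0.362] F [-0.202 -0.697 -3.897] 0.05392106752570365 84.59075331687927
tilt rows 12 [-0.064, -0.095, -0.307, 0.0, -0.75, -0.001] 
  q [-0.008  0.49  -0.738  1.635  0.704  1.321 -0.519] margin 0.61 err 0.0
```

View pics/p2.png

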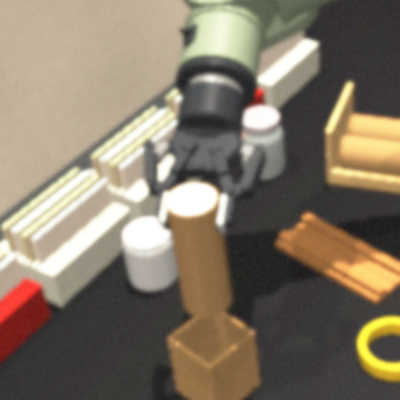

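The tube hangs from the grip, clear of the carton: its end is at (193,200), its foot at (205,310). Next, tilt the tool to bring it level.

>>> {"api": "play_rows", "payload": {
  "deltas": [
    [-0.064,-0.095,-0.307,0,-0.75,0,0.6],
    [-0.064,-0.095,-0.307,0,-0.75,0,0.6],
    [-0.064,-0.095,-0.307,0,-0.75,0,0.6],
    [-0.064,-0.095,-0.307,0,-0.75,0,0.6],
    [-0.064,-0.095,-0.307,0,-0.75,0,0.6],
    [-0.064,-0.095,-0.307,0,-0.75,0,0.6],
    [-0.064,-0.095,-0.307,0,-0.75,0,0.6],
    [-0.064,-0.095,-0.307,0,-0.75,0,0.6],
    [-0.064,-0.095,-0.307,0,-0.75,0,0.6],
    [-0.064,-0.095,-0.307,0,-0.75,0,0.6]
  ]
}}

```text
clock: 11.65
position: [0.5807, 0.1299, 0.299]
tool_rot: [3.141, 0.303, 1.999]
force: [-0.6, 0.4, -4.2]
grip_width: 0.054
finger_force: 85.9
```

Run:
```python
from plan import *
s,R=st()
q=go(s['qpos'],[.6,.05,.25],T(-.19,-.37),'yaw')
u=np.array([np.cos(.19),-np.sin(.19),0]);Q=T(-.19,-.37)
for z in(.14,.045):
    t=grasp2tcp(np.array([.548,-.004,z])+.052*u,Q,.022);print(t);q=go(q,t,Q,'lay')
```

```text
11.65 [0.581 0.13  0.299] [3.141 0.303 1.999] [ 0.071  0.504 -0.809  1.623  0.676  1.313 -0.489] z [ 0.124 -0.272 -0.954] F [-0.608  0.401 -4.15 ] 0.05396302558063034 85.85896968841553
yaw rows 16 [-0.126, -0.03, 0.142, 0.345, -0.018, 0.987] 
  q [ 0.085  0.699 -0.364  1.31   0.08   1.508 -2.018] margin 0.42 err 0.0
[ 0.591 -0.012  0.119]
lay rows 4 [0.1, 0.126, 0.241, -0.0, 0.0, -0.0] 
  q [ 0.163  0.816 -0.337  1.44   0.14   1.278 -1.942] margin 0.58 err 0.0
[ 0.591 -0.012  0.024]
lay rows 3 [0.069, -0.0, 0.177, -0.0, -0.0, 0.0] 
  q [ 0.154  0.938 -0.319  1.464  0.174  1.134 -1.95 ] margin 0.57 err 0.0
```

>>> {"api": "play_rows", "payload": {
  "deltas": [
    [-0.126,-0.03,0.142,0.345,-0.018,0.987,0.6],
    [-0.126,-0.03,0.142,0.345,-0.018,0.987,0.6],
    [-0.126,-0.03,0.142,0.345,-0.018,0.987,0.6],
    [-0.126,-0.03,0.142,0.345,-0.018,0.987,0.6],
    [-0.126,-0.03,0.142,0.345,-0.018,0.987,0.6],
    [-0.126,-0.03,0.142,0.345,-0.018,0.987,0.6],
    [-0.126,-0.03,0.142,0.345,-0.018,0.987,0.6],
    [-0.126,-0.03,0.142,0.345,-0.018,0.987,0.6],
    [-0.126,-0.03,0.142,0.345,-0.018,0.987,0.6],
    [-0.126,-0.03,0.142,0.345,-0.018,0.987,0.6]
  ]
}}

```text
clock: 12.65
position: [0.6002, 0.0502, 0.248]
tool_rot: [-3.116, 0.354, 0.503]
force: [-0.6, -0.9, -2.7]
grip_width: 0.0541
finger_force: 85.8
```

Run:
```python
from plan import *
s,R=st();u=np.array([np.cos(.19),-np.sin(.19),0]);Q=T(-.19,-.37)
q=go(s['qpos'],grasp2tcp(np.array([.548,-.004,.16])+.052*u,Q,.022),Q,'over')
```

```text
12.65 [0.6   0.05  0.248] [-3.116  0.354  0.503] [ 0.047  0.703 -0.471  1.328  0.316  1.54  -1.521] z [-0.316 -0.145 -0.938] F [-0.582 -0.945 -2.718] 0.05408065985556548 85.78099608421326
over rows 6 [0.005, 0.107, 0.228, 0.106, -0.003, 0.309] 
  q [ 0.166  0.793 -0.341  1.429  0.134  1.311 -1.941] margin 0.58 err 0.0
```

>>> {"api": "play_rows", "payload": {
  "deltas": [
    [0.005,0.107,0.228,0.106,-0.003,0.309,0.6],
    [0.005,0.107,0.228,0.106,-0.003,0.309,0.6],
    [0.005,0.107,0.228,0.106,-0.003,0.309,0.6],
    [0.005,0.107,0.228,0.106,-0.003,0.309,0.6],
    [0.005,0.107,0.228,0.106,-0.003,0.309,0.6],
    [0.005,0.107,0.228,0.106,-0.003,0.309,0.6],
    [0.005,0.107,0.228,0.106,-0.003,0.309,0.6]
  ]
}}

```text
clock: 13.35
position: [0.5922, -0.0121, 0.1398]
tool_rot: [-3.139, 0.368, -0.18]
force: [0.5, 0.4, -3.1]
grip_width: 0.0542
finger_force: 85.8
```

Run:
```python
from plan import *
s,R=st();u=np.array([np.cos(.19),-np.sin(.19),0]);Q=T(-.19,-.37)
for z in(.06,.045):
    q=go(s['qpos'],grasp2tcp(np.array([.548,-.004,z])+.052*u,Q,.022),Q,'down')
im=np.hstack([grab_frame('side')[110:310,240:440],grab_frame('top')[110:310,230:430]])
cv2.imwrite('pics/p3.png',cv2.resize(im,None,fx=2,fy=2)[:,:,::-1])
```

```text
13.35 [ 0.592 -0.012  0.14 ] [-3.139  0.368 -0.18 ] [ 0.167  0.793 -0.345  1.429  0.137  1.311 -1.935] z [-0.353  0.067 -0.933] F [ 0.476  0.4   -3.117] 0.0541825514903603 85.83189010620117
down rows 4 [0.071, 0.001, 0.188, 0.0, -0.001, 0.004] 
  q [ 0.157  0.918 -0.325  1.463  0.171  1.156 -1.95 ] margin 0.57 err 0.0
down rows 4 [0.082, 0.002, 0.216, 0.0, -0.001, 0.004] 
  q [ 0.156  0.939 -0.322  1.464  0.176  1.135 -1.952] margin 0.57 err 0.0
```

View pics/p3.png

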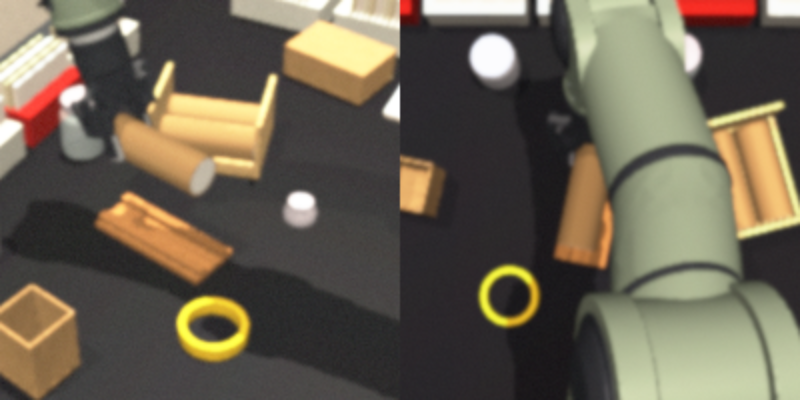

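The tube is nearly level over the cradle in both crops: free end at (203,178), cradle centre at (165,237) in the left one. Lowering.

>>> {"api": "play_rows", "payload": {
  "deltas": [
    [0.02,0,0.06,0,0,0,0.6],
    [0.045,0,0.12,0,0,0.004,0.6],
    [0.071,0,0.188,0,0,0.004,0.6],
    [0.076,0,0.202,0,0,0.004,0.6],
    [0.08,0,0.21,0,0,0.004,0.6],
    [0.08,0,0.212,0,0,0.004,0.6]
  ]
}}

```text
clock: 14.05
position: [0.5926, -0.0115, 0.0284]
tool_rot: [3.141, 0.366, -0.192]
force: [0.0, -0.1, -3.6]
grip_width: 0.0541
finger_force: 85.8
```

Run:
```python
from plan import *
s,R=st()
im=np.hstack([grab_frame('side')[110:310,240:440]])
cv2.imwrite('pics/p4.png',cv2.resize(im,None,fx=2.5,fy=2.5)[:,:,::-1])
```

```text
14.05 [ 0.593 -0.012  0.028] [ 3.141  0.366 -0.192] [ 0.155  0.932 -0.323  1.466  0.175  1.136 -1.954] z [-0.351  0.068 -0.934] F [ 0.042 -0.076 -3.573] 0.0540763462539761 85.76221704483032
```

View pics/p4.png

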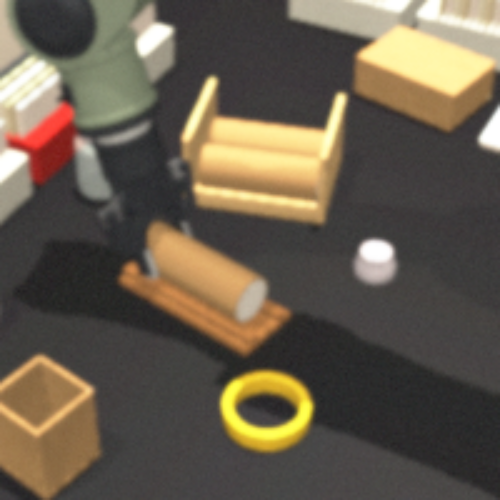

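The tube lies level just above the groove, free end at (253,298). I'll lower it the last few millimetres.

>>> {"api": "play_rows", "payload": {
  "deltas": [
    [0.002,0,0.005,0,0,0,0.6],
    [0.003,0,0.009,0,0,0,0.6],
    [0.005,0,0.012,0,0,0,0.6],
    [0.005,0,0.013,0,0,0,0.6]
  ]
}}

```text
clock: 14.5
position: [0.5925, -0.0119, 0.0227]
tool_rot: [3.141, 0.366, -0.192]
force: [-3.7, -3.2, 29.7]
grip_width: 0.0542
finger_force: 88.9
```

>>> {"api": "play_rows", "payload": {
  "deltas": [
    [-0.001,0,-0.003,0,0,0,0.6],
    [-0.001,0,-0.003,0,0,0,0.4],
    [-0.001,0,-0.003,0,0,0,0.2],
    [-0.001,0,-0.003,0,0,0,0],
    [-0.001,0,-0.003,0,0,0,0],
    [-0.001,0,-0.003,0,0,0,0],
    [-0.001,0,-0.003,0,0,0,0]
  ]
}}

```text
clock: 15.2
position: [0.592, -0.0117, 0.022]
tool_rot: [3.141, 0.367, -0.192]
force: [-0.2, -0.3, 0.5]
grip_width: 0.0851
finger_force: 0.0
```

Run:
```python
from plan import *
s,R=st();q=s['qpos']
q=go(q,s['position']-.1*R.apply([0,0,1]),R,'back')
q=go(q,[.56,-.005,.12],T(-.19,0),'up')
q=go(q,[.548,-.004,.03],T(-.19,0),'mid')
```

```text
15.2 [ 0.592 -0.012  0.022] [ 3.141  0.367 -0.192] [ 0.154  0.94  -0.321  1.467  0.177  1.127 -1.955] z [-0.352  0.068 -0.933] F [-0.229 -0.289  0.499] 0.08505257435226558 0.0
back rows 3 [0.001, 0.0, -0.2, -0.0, -0.0, -0.0] 
  q [ 0.155  0.873 -0.328  1.325  0.149  1.332 -1.93 ] margin 0.59 err 0.0
up rows 4 [-0.131, -0.001, 0.04, 0.0, 0.175, -0.001] 
  q [ 0.133  0.58  -0.319  1.856  0.256  0.746 -2.087] margin 0.43 err 0.0
mid rows 3 [-0.024, 0.003, 0.18, 0.0, -0.0, 0.0] 
  q [ 0.089  0.708 -0.262  1.924  0.328  0.551 -2.156] margin 0.36 err 0.0
```

>>> {"api": "play_rows", "payload": {
  "deltas": [
    [0,0,-0.08,0,0,0,0],
    [0,0,-0.17,0,0,0,0],
    [0,0,-0.2,0,0,0,0],
    [-0.13,0,-0.18,0,0.175,0,0],
    [-0.13,0,-0.18,0,0.175,0,0],
    [-0.13,0,-0.18,0,0.175,0,0],
    [-0.13,0,-0.18,0,0.175,0,0]
  ]
}}

```text
clock: 15.9
position: [0.5596, -0.0057, 0.1298]
tool_rot: [3.14, -0.002, -0.19]
force: [1.3, 0.4, -0.7]
grip_width: 0.0853
finger_force: 0.0
```

Run:
```python
from plan import *
s,R=st()
f=grab_frame('side');cv2.imwrite('pics/s5.png',f[:,:,::-1]);im=np.hstack([f[180:280,270:370],grab_frame('top')[160:260,270:370]])
cv2.imwrite('pics/p5.png',cv2.resize(im,None,fx=4,fy=4,interpolation=cv2.INTER_CUBIC)[:,:,::-1])
# expected projections of tube ends lying in groove
u=np.array([np.cos(.19),-np.sin(.19),0]);c=np.array([.548,-.004,.0395])
for k in(-.075,.075):print((proj('side',c+k*u)-[270,180])*4,(proj('top',c+k*u)-[270,160])*4+[400,0])
```

```text
15.9 [ 0.56  -0.006  0.13 ] [ 3.14  -0.002 -0.19 ] [ 0.137  0.564 -0.323  1.854  0.251  0.762 -2.083] z [ 0.002 -0.002 -1.   ] F [ 1.344  0.45  -0.696] 0.0853323553203332 0.0
[284.  203.2] [600.  296.4]
[122.  114.8] [638.4 107.2]
```

View pics/p5.png

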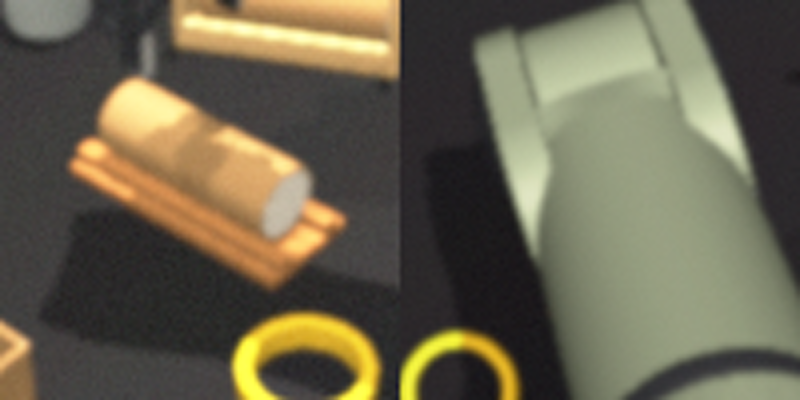

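The tube lies in the groove, released. Its near end centre at (287,205) in the crop is within 1 px of the expected (284,203), so its centre is about (0.547,-0.004). Next I regrip at mid-length.

Run:
```python
from plan import *
q=go(observe()['qpos'],[.547,-.004,.03],T(-.19,0),'mid')
q=go(q,[.547,-.004,.2],T(-.19,0),'lift')
q=go(q,[.588,-.244,.2],T(.262,0),'over')
q=go(q,[.588,-.244,.07],T(.262,0),'set')
```

```text
mid rows 4 [-0.033, 0.002, 0.2, 0.001, -0.0, -0.001] 
  q [ 0.089  0.707 -0.263  1.927  0.329  0.549 -2.157] margin 0.36 err 0.0
lift rows 5 [-0.0, 0.0, -0.34, -0.0, 0.0, 0.0] 
  q [ 0.168  0.455 -0.362  1.825  0.2    0.897 -2.046] margin 0.47 err 0.0
over rows 6 [0.171, 0.456, 0.0, -0.0, -0.0, -0.216] 
  q [ 0.572  0.599 -0.413  1.582  0.269  1.017 -1.228] margin 0.85 err 0.0
set rows 4 [-0.0, -0.0, 0.26, -0.0, 0.0, 0.0] 
  q [ 0.538  0.757 -0.362  1.667  0.352  0.782 -1.294] margin 0.62 err 0.0
```

>>> {"api": "play_rows", "payload": {
  "deltas": [
    [-0.033,0.002,0.06,0,0,0,0],
    [-0.033,0.002,0.12,0,0,0,0],
    [-0.033,0.002,0.17,0,0,0,0],
    [-0.033,0.002,0.2,0,0,0,0],
    [-0.033,0.002,0.2,0,0,0,0],
    [-0.033,0.002,0.2,0,0,0,0.2],
    [-0.033,0.002,0.2,0,0,0,0.4],
    [-0.033,0.002,0.2,0,0,0,0.6],
    [-0.033,0.002,0.2,0,0,0,0.6],
    [-0.033,0.002,0.2,0,0,0,0.6]
  ],
  "newtons": 50
}}

```text
clock: 17.0
position: [0.5482, -0.0067, 0.0309]
tool_rot: [3.138, -0.001, -0.194]
force: [-3.1, -11.6, 11.0]
grip_width: 0.0543
finger_force: 50.5
```

Run:
```python
from plan import *
s,R=st()
```

```text
17.0 [ 0.548 -0.007  0.031] [ 3.138 -0.001 -0.194] [ 0.089  0.705 -0.259  1.926  0.33   0.551 -2.159] z [ 0.001 -0.003 -1.   ] F [ -3.081 -11.615  11.044] 0.05427406212506186 50.465508699417114
```

>>> {"api": "play_rows", "payload": {
  "deltas": [
    [0,0,-0.05,0,0,0,0.6],
    [0,0,-0.12,0,0,0,0.6],
    [0,0,-0.2,0,0,0,0.6],
    [0,0,-0.28,0,0,0,0.6],
    [0,0,-0.35,0,0,0,0.6],
    [0,0,-0.35,0,0,0,0.6]
  ]
}}

```text
clock: 17.6
position: [0.5499, -0.004, 0.2098]
tool_rot: [-3.141, -0.008, -0.193]
force: [0.3, 0.5, -3.3]
grip_width: 0.054
finger_force: 56.0
```

Run:
```python
from plan import *
s,R=st()
q=go(s['qpos'],[.588,-.244,.2],T(.262,0),'over')
```

```text
17.6 [ 0.55  -0.004  0.21 ] [-3.141 -0.008 -0.193] [ 0.168  0.443 -0.362  1.815  0.196  0.911 -2.045] z [ 0.008 -0.001 -1.   ] F [ 0.32   0.457 -3.328] 0.0539713628240129 55.961299538612366
over rows 6 [0.167, 0.457, 0.02, 0.0, -0.004, -0.217] 
  q [ 0.569  0.599 -0.409  1.582  0.267  1.016 -1.226] margin 0.85 err 0.0
```

>>> {"api": "play_rows", "payload": {
  "deltas": [
    [0.05,0.1,0.0,0,0,-0.05,0.6],
    [0.11,0.27,0.0,0,0,-0.15,0.6],
    [0.15,0.38,0.01,0,0,-0.217,0.6],
    [0.167,0.44,0.02,0,0,-0.217,0.6],
    [0.167,0.457,0.02,0,0,-0.217,0.6],
    [0.167,0.457,0.02,0,0,-0.217,0.6],
    [0.167,0.457,0.02,0,0,-0.217,0.6],
    [0.167,0.457,0.02,0,0,-0.217,0.6]
  ]
}}

```text
clock: 18.4
position: [0.5861, -0.2433, 0.1946]
tool_rot: [-3.142, 0.0, 0.263]
force: [-0.6, 0.8, -2.5]
grip_width: 0.054
finger_force: 55.8
```

Run:
```python
from plan import *
s,R=st();x=R.apply([1,0,0]);print('toolx',x)
q=go(s['qpos'],[.588,-.244,.13],T(.262,0),'down')
f=grab_frame('side');cv2.imwrite('pics/s6.png',f[:,:,::-1])
im=f[90:210,270:410]
cv2.imwrite('pics/p6.png',cv2.resize(im,None,fx=5,fy=5,interpolation=cv2.INTER_CUBIC)[:,:,::-1])
c=s['position']+[0,0,.0095]
for k in(-.075,.075):print((proj('side',c+k*x)-[270,90])*5)
```

```text
18.4 [ 0.586 -0.243  0.195] [-3.142  0.     0.263] [ 0.57   0.601 -0.41   1.594  0.271  1.003 -1.23 ] z [-0. -0. -1.] F [-0.576  0.784 -2.472] 0.05402252144513463 55.78757643699646
toolx [ 0.966  0.26  -0.   ]
down rows 3 [0.004, 0.003, 0.129, -0.0, 0.0, 0.001] 
  q [ 0.555  0.679 -0.387  1.637  0.311  0.887 -1.262] margin 0.73 err 0.0
[511. 201.]
[265. 173.]
```

View pics/p6.png

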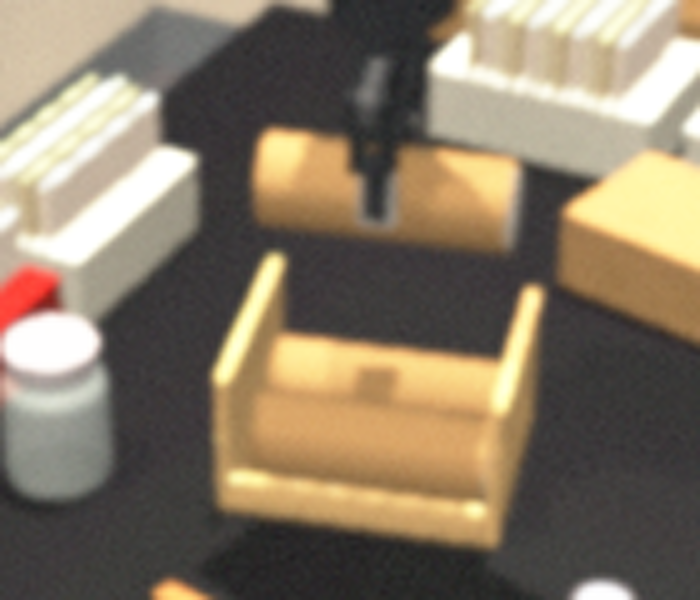

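The held tube hangs parallel over the rack and lands between the end boards: near end at about (513,206) against a predicted (511,201). Lowering in stages.

>>> {"api": "play_rows", "payload": {
  "deltas": [
    [0.004,0.003,0.05,0,0,0,0.6],
    [0.004,0.003,0.11,0,0,0,0.6],
    [0.004,0.003,0.16,0,0,0,0.6],
    [0.004,0.003,0.2,0,0,0,0.6],
    [0.004,0.003,0.22,0,0,0,0.6],
    [0.004,0.003,0.226,0,0,0,0.6],
    [0.004,0.003,0.228,0,0,0,0.6],
    [0.004,0.003,0.228,0,0,0,0.6]
  ]
}}

```text
clock: 19.25
position: [0.5889, -0.2452, 0.0814]
tool_rot: [3.14, -0.001, 0.263]
force: [-0.1, -0.5, -2.6]
grip_width: 0.0541
finger_force: 55.9
```

Run:
```python
from plan import *
s,R=st()
f=grab_frame('side');x=R.apply([1,0,0])
im=f[120:220,290:410]
cv2.imwrite('pics/p7.png',cv2.resize(im,None,fx=6,fy=6,interpolation=cv2.INTER_CUBIC)[:,:,::-1])
c=s['position']+[0,0,.0095]
for k in(-.075,.075):print((proj('side',c+k*x)-[290,120])*6)
```

```text
19.25 [ 0.589 -0.245  0.081] [ 3.14  -0.001  0.263] [ 0.54   0.742 -0.365  1.662  0.343  0.801 -1.286] z [ 0.001 -0.001 -1.   ] F [-0.059 -0.511 -2.599] 0.054067021201279195 55.87310492992401
[479.4 248.4]
[198.  211.8]
```

View pics/p7.png

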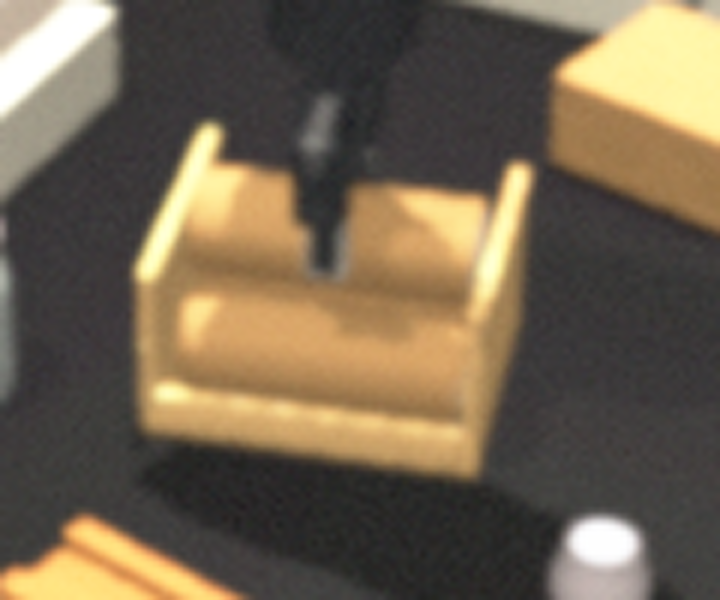

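The tube is between both end boards (its ends near x 190 and 480 in the crop), with no contact force yet. Now small steps down.

>>> {"api": "play_rows", "payload": {
  "deltas": [
    [0,-0.001,0.004,0,0,0,0.6],
    [0,-0.001,0.008,0,0,0,0.6],
    [0,-0.001,0.01,0,0,0,0.6],
    [0,-0.001,0.012,0,0,0,0.6],
    [0,-0.001,0.012,0,0,0,0.6]
  ]
}}

```text
clock: 19.8
position: [0.5882, -0.2448, 0.0743]
tool_rot: [3.141, 0.001, 0.262]
force: [0.5, 0.4, -3.2]
grip_width: 0.0543
finger_force: 55.9
```

>>> {"api": "play_rows", "payload": {
  "deltas": [
    [0,0,0.002,0,0,0,0.6],
    [0,0,0.003,0,0,0,0.6],
    [0,0,0.003,0,0,0,0.6]
  ]
}}

```text
clock: 20.1
position: [0.5884, -0.2449, 0.0734]
tool_rot: [3.141, 0.0, 0.262]
force: [-2.0, 0.4, 4.8]
grip_width: 0.0543
finger_force: 56.8
```

>>> {"api": "play_rows", "payload": {
  "deltas": [
    [0,0,0,0,0,0,0.6],
    [0,0,0,0,0,0,0.6],
    [0,0,0,0,0,0,0.35],
    [0,0,0,0,0,0,0.25],
    [0,0,0,0,0,0,0.15],
    [0,0,0,0,0,0,0],
    [0,0,0,0,0,0,0],
    [0,0,0,0,0,0,0],
    [0,0,0,0,0,0,0]
  ],
  "newtons": 20
}}

```text
clock: 21.0
position: [0.5883, -0.2448, 0.073]
tool_rot: [3.141, 0.0, 0.262]
force: [0.1, 0.7, -0.2]
grip_width: 0.0856
finger_force: 0.0
```

>>> {"api": "play_rows", "payload": {
  "deltas": [
    [0,0,-0.02,0,0,0,0],
    [0,0,-0.06,0,0,0,0],
    [0,0,-0.13,0,0,0,0],
    [0,0,-0.22,0,0,0,0],
    [0,0,-0.32,0,0,0,0],
    [0,0,-0.4,0,0,0,0],
    [0,0,-0.4,0,0,0,0],
    [0,0,-0.4,0,0,0,0]
  ]
}}

```text
clock: 21.8
position: [0.5885, -0.2447, 0.2744]
tool_rot: [3.14, -0.001, 0.262]
force: [-0.6, -0.9, -0.5]
grip_width: 0.0856
finger_force: 0.0
```

Run:
```python
from plan import *
s,R=st()
im=grab_frame('side')[100:220,280:420]
cv2.imwrite('pics/p8.png',cv2.resize(im,None,fx=5,fy=5,interpolation=cv2.INTER_CUBIC)[:,:,::-1])
u=np.array([np.cos(.262),np.sin(.262),0]);c=np.array([.589,-.2445,.0825])
for k in(-.075,.075):print((proj('side',c+k*u)-[280,100])*5)
```

```text
21.8 [ 0.588 -0.245  0.274] [ 3.14  -0.001  0.262] [ 0.581  0.529 -0.428  1.501  0.232  1.16  -1.196] z [ 0.002 -0.001 -1.   ] F [-0.614 -0.904 -0.547] 0.08560074314003155 0.0
[448.  318.5]
[214.5 288.5]
```

View pics/p8.png

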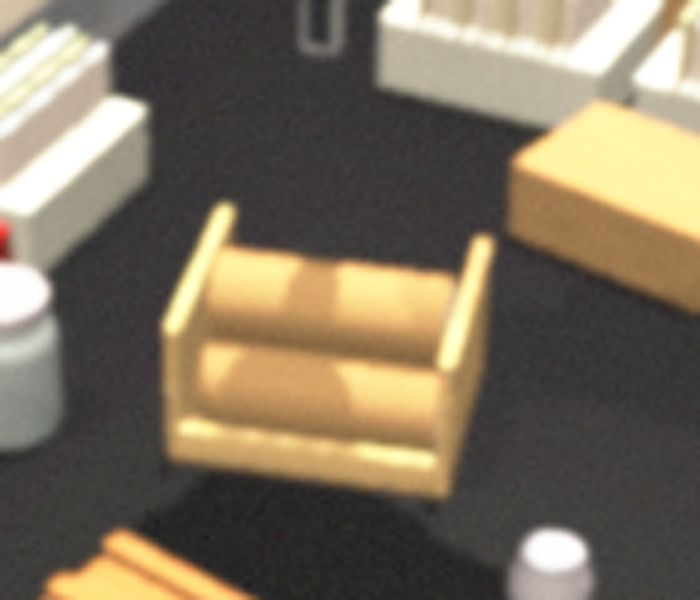

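The tube rests saddled between the end boards, its axis from about (212,285) to (450,315), matching the prediction. The gripper is clear, so I'm handing the job in.

```bash
python3 -c "
from workcell import *
print(job_done())"
```

```text
the job is handed in; nothing more can be done
None
```

The tube was laid in the cradle groove and let go, then regripped and set gently (about 8 N) on the two lower tubes in the rack; I handed the job in at about 22 s and got no verdict back.

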